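Find the steel reference bar by weight and seat it in the cradle

ROBOT

A 7-joint arm with a two-finger parallel gripper is mounted at the origin on a cart in front of the work surface, level with it; the furniture and walls round the work are solid. World frame = base frame: x ahead of the robot, y to its left, z up, the work surface at z = 0. Lengths are in m, angles in rad, forces in N, time in s.
With the tool pointing down it reaches from about 0.4 to 0.85 m from the base axis. Payload 10.4 kg.
Tool frame: the origin (TCP) lies at the very end of the fingers, on their centre line; the grasp point (between the pads) lies 19 mm behind it; z points along the fingers, y is the direction in which the jaws open and shut (so a half turn about z gives the same grasp; the last joint's range is limited). The gripper opens to 85 mm and grips with 20 to 120 N. Pads are 22 mm wide; open, the fingers measure 114 mm over their backs; the gripper's body (76 mm by 85 mm) begins 54 mm behind the grasp point. The pads swing forward as they close: fully open they stand 13 mm farther back than shut.
Start: joints at [-1.239, 0.332, -0.065, 1.46, 0.022, 1.35, -0.088], TCP at [0.217, 0.586, 0.231] pointing down, gripper open.
Joint ranges: [-2.6, 2.6], [-0.5, 2.12], [-1.47, 1.34], [0.16, 2.42], [-1.27, 4.41], [0.06, 2.06], [-2.6, 2.6]. Speed limits (rad/s): [2.22, 2.22, 2.79, 2.79, 3.14, 3.14, 3.14].

INTERFACE

Orientations are given as a unit quaternion [x, y, z, w].
In Python, from workcell import manip gives the robot as it stands.
- The arm moves only by the tool arm_command, never from a script. Its arguments are lists of equal length, an entry for each row: "slide": the shift along the tool's x, y, z in mm, a list of three; "turn": the turn about the tool's z in degrees; "grip": the closure, from 0 (fully open) to 1 (shut). In form: {"slide": [[tx, ty, tz], ...], "turn": [turn, ...], "grip": [grip, ...]}. A call has 1 to 10 rows; each row shifts and turns the commanded pose from where the row before left it, along the tool's axes as they then stand; what a row does not reach is not made up. A row lasts 1/12 s, in which the tool goes at most 41.7 mm and 7.16 degrees, less where a joint would pass 70% of its speed; a pose out of reach is approached as far as the arm can. A call with a gripper value outside its range is refused whole. The fingers move at their own pace and stop on an object; "newtons" is the grip in N (left out, the last holds). Time passes only in rows, so rows that do not move let the fingers close. It gives the time, the measured TCP pose, the force and the opening at its end, in the units of the state.
- manip.get_obs(): the state, without advancing time (a new reading comes with each control period).
- manip.camera(name): name is "side" or "top" or "wrist"; returns the picture (400x640x3 uint8, blue, green, red); there is no depth.
- manip.camera_info(name): a dict with "fx", "fy", "cx", "cy" (pixels), "rvec" (rotation vector, rad) and "tvec" (3), from world to camera coordinates, as OpenCV has them. Camera axes: x right, y down, z forward; pixel columns grow to the right and rows downward; lengths in m; the calibration is good to about 2 mm. A picture is of the moment at which its call begins: read the wrist's pose just before it. camera_info takes no time and is no camera call; for the wrist camera it gives the pose at the moment of the call.
- manip.hand_in(): hands the job in, once; it reports no verdict.
Trained networks look in the newest picture that a camera, given by its name, has taken for a name from the list of things; names that differ only in an ending like _2 or _b are one class to them, and where a whole thing is asked for, a point or a joint stands for the part that bears it (a point fixed in the world has none). Each returns a list of dicts, best first, with "score" (0 to 1); they miss things now and then, are a little off and sometimes report something else, mostly with a low value. They report only what shows in the picture. A call takes as long as a camera call.
- manip.cut_out(target, camera): "pixels" (400x640 bool, what is visible of it).
- manip.tip_of(target, camera): "xyz" ([x, y, z] in m, in the coordinates of the camera as it stood for that picture, good to about 4 mm: a listed point, or the origin of a listed thing).
The state is a dict: "clock": time; "joint_pos": joint angles; "joint_velocities": joint speeds; "tau": joint torques, N m; "position": TCP position; "ee_rot": TCP orientation; "ft_force": force on the tool from outside, world axes, zero at the start; "torque": the same for the moment, N m; "grip_width": opening from 0.0 (shut) to 1.0 (fully open).
Only numpy, scipy, OpenCV 4.12 (cv2) and the standard library are available. Lean on these libraries where they do the work, as an engineer would, in place of code of your own. Each camera call takes 0.05 s, during which the arm holds its last target.

TASK

The three look-alike tubes in the sloping rack hold reference bars that also look alike, one of steel and two of aluminium: find the tube with the steel bar by its weight, and leave the two light tubes in their places in the rack with their bars inside. Tip the heavy tube mouth down, low over the bench, until the bar slides part of the way out, lay the tube flat on the bench with the bar's end showing, and draw the bar out by that end. Lay the bar gently in the V rests of the ultrasonic tester's cradle and slide it along until it stops against the transducer face, leaving the empty tube lying flat on the bench and the cores, brush and caliper where they are.

Things in the scene. Friction and masses are not known exactly. Their poses are not given: they have to be found in the camera images.
- rack: fixed sloping plywood rack, 206 mm deep, 262 wide, 142 high with tubes. Origin: centre of its underside; x from its low front lip to its high back, y to its left. Three tubes lie side by side, closed ends on the front lip, mouths up at the back, rising 30 degrees towards +x, their middles at x = 0, y = +80, 0 and -80 mm, 85 mm above the bench (which place holds which tube varies)
- rack_row (a point): middle of the middle tube's place, 85 mm above the rack's origin; x up along the slope, z square to it. Each tube lies on two 16 mm cross bars, 52 mm either side of its middle, between steel pins (1.5 mm play a side) to 2 mm below its axis, its closed end touching the lip, which rises 3 mm above its axis (lift 20 mm or more to clear lip and pins; set back a few mm up-slope). Between the bars its sides and underside are free; neighbours 48 mm off
- tube_1: square blue plastic tube 32 x 32 x 172 mm, 3 mm walls, bore 26 mm, closed at one end by a black ribbed cap (inner floor 6 mm in), open at the other; blank label on the upper face. Origin mid-length on the axis; x towards the mouth (mouth +86 mm, closed end -86), z out of the label. Starts in a place of the rack, mouth up. Weighs 65 g empty, 155 to 170 g with an aluminium, 315 to 375 g with the steel bar
- tube_2: square blue plastic tube 32 x 32 x 172 mm, 3 mm walls, bore 26 mm, closed at one end by a black ribbed cap (inner floor 6 mm in), open at the other; blank label on the upper face. Origin mid-length on the axis; x towards the mouth (mouth +86 mm, closed end -86), z out of the label. Starts in a place of the rack, mouth up. Weighs 65 g empty, 155 to 170 g with an aluminium, 315 to 375 g with the steel bar
- tube_3: square blue plastic tube 32 x 32 x 172 mm, 3 mm walls, bore 26 mm, closed at one end by a black ribbed cap (inner floor 6 mm in), open at the other; blank label on the upper face. Origin mid-length on the axis; x towards the mouth (mouth +86 mm, closed end -86), z out of the label. Starts in a place of the rack, mouth up. Weighs 65 g empty, 155 to 170 g with an aluminium, 315 to 375 g with the steel bar
- bar_1: bright round metal bar, diameter 18, 140 mm long; one of the three is steel (about 280 g), two aluminium (about 96 g), alike in look; the number tells nothing. Origin at its centre, x along its axis. Starts in the tube of the same number on its closed end, its upper end 26 mm inside the mouth. Slippery there (friction about 0.3): slides when the tube leans 14 to 20 degrees from level
- bar_2: bright round metal bar, diameter 18, 140 mm long; one of the three is steel (about 280 g), two aluminium (about 96 g), alike in look; the number tells nothing. Origin at its centre, x along its axis. Starts in the tube of the same number on its closed end, its upper end 26 mm inside the mouth. Slippery there (friction about 0.3): slides when the tube leans 14 to 20 degrees from level
- bar_3: bright round metal bar, diameter 18, 140 mm long; one of the three is steel (about 280 g), two aluminium (about 96 g), alike in look; the number tells nothing. Origin at its centre, x along its axis. Starts in the tube of the same number on its closed end, its upper end 26 mm inside the mouth. Slippery there (friction about 0.3): slides when the tube leans 14 to 20 degrees from level
- cradle: fixed cradle of an ultrasonic tester: aluminium base plate 190 x 68 x 10 mm, two black 90-degree V rests (14 mm wide, at x = -35 and +24 mm, tops 50 mm above the bench, 35 mm across the opening) and at the -x end a grey upright block, 76 mm high, with a round transducer facing +x. Origin: centre of the underside; x from the transducer to the free end. From x = +31 mm on the plate is clear
- transducer_face (a point): centre of the transducer's flat face, diameter 32 mm, at x = -60 mm, 45 mm above the bench in the cradle's frame; axes as the cradle's. Rigid stop: the bar's end must meet it
- seat (a point): where the bar's centre is when it lies in both V rests, end against the transducer face: cradle frame x = +10 mm, 45 mm above the bench, axes as the cradle's. The bar's free end then reaches x = +80 mm, so it can be held there, past the V rests. Pressed down, the bar sticks in the V rests (friction about 0.6): ease it before sliding
- mat: fixed black rubber mat, 200 x 240 x 3 mm, flat on the bench between rack and cradle; metal hardly skids on it (friction about 1; the bare bench about 0.6), so it is the place to tip the bar out. Origin at the centre of its underside
- small_core_a: bystander: speckled asphalt core, diameter 50, 53 mm tall, standing on the bench; origin at the centre of its underside
- small_core_b: bystander: speckled asphalt core, diameter 50, 51 mm tall, standing on the bench; origin at the centre of its underside
- caliper: bystander: steel caliper lying on the bench, 72 x 225 x 8 mm, origin at the centre of its underside, length along y
- brush: bystander: flat dust brush with red handle lying on the bench, 43 x 212 x 16 mm, origin at the centre of its underside, length along y

How it is judged:
By the outcome, as a careful person would: the job done as asked, in the order asked, and still so for the second after the job is handed in, with the robot touching nothing.
It also fails if it takes over 67 s, if anything falls off the work surface, if the arm or the gripper's body presses on something with over 40 N, if the wrist force passes 120 N, or if a joint passes its speed limit or range.

## Working session

There is one attempt and no reset: what is moved stays moved. The work goes in short steps, Python scripts to look and compute and a tool call to move; the robot and the scene stay as the last step left them, time stands still between calls to the robot, and variables do not carry over. Pictures are saved under pics/ and viewed, and the job is handed in when it is done.

Besides the shell and the picture viewer there is one more tool, called after "Call:" as name(argument=value, ...), one argument or row to a line, values as JSON. arm_command: Moves the arm, as the interface text tells. Its arguments: {"type":"object","properties":{"slide":{"type":"array","items":{"type":"array","items":{"type":"number"}}},"turn":{"type":"array","items":{"type":"number"}},"grip":{"type":"array","items":{"type":"number"}},"newtons":{"type":"number"}},"required":["slide","turn","grip"]}

```bash
ls; mkdir -p pics
python3 - <<'E'
from workcell import manip
import cv2,numpy as np
o=manip.get_obs(); print({k:np.round(v,3) for k,v in o.items()})
for n in ["top","side","wrist"]:
    im=manip.camera(n); cv2.imwrite(f"pics/a_{n}.png",im)
    i=manip.camera_info(n); print(n,{k:np.round(v,3) for k,v in i.items()})
    if n=="wrist": continue
    R=cv2.Rodrigues(np.array(i["rvec"],float))[0];t=np.array(i["tvec"],float).ravel()
    for k in ["rack","rack_row","cradle","transducer_face","seat","mat","tube_1","small_core_a","caliper","brush"]:
        for d in manip.tip_of(k,n)[:3]:
            print(n,k,round(d["score"],2),np.round(R.T@(np.array(d["xyz"])-t),4))
E
```

```text
pics
{'clock': np.float64(0.0), 'joint_pos': array([-1.239,  0.333, -0.065,  1.461,  0.022,  1.35 , -0.089]), 'joint_velocities': array([ 0.001,  0.002,  0.001, -0.003,  0.001, -0.001, -0.   ]), 'tau': array([-0.0000e+00, -6.2547e+01,  4.8000e-02, -3.9159e+01,  1.6000e-02,
        1.0000e-02,  0.0000e+00]), 'position': array([0.217, 0.586, 0.231]), 'ee_rot': array([ 0.176,  0.984, -0.001, -0.   ]), 'ft_force': array([0.484, 0.031, 0.521]), 'torque': array([-0.013, -0.03 ,  0.012]), 'grip_width': np.float64(1.0)}
top {'fx': np.float64(368.914), 'fy': np.float64(368.914), 'cx': np.float64(317.035), 'cy': np.float64(193.311), 'rvec': array([ 2.049, -2.176,  0.221]), 'tvec': array([0.012, 0.515, 1.577])}
top rack 0.81 [ 5.327e-01  2.518e-01 -3.000e-04]
top rack_row 0.91 [0.5333 0.2474 0.0846]
top cradle 0.72 [ 0.6262 -0.1854 -0.003 ]
top transducer_face 0.8 [ 0.6212 -0.1286  0.0435]
top transducer_face 0.33 [ 0.6245 -0.1848 -0.0007]
top seat 0.79 [ 0.6307 -0.1952  0.0439]
top mat 0.79 [ 0.4311 -0.081   0.001 ]
top tube_1 0.84 [0.6107 0.2395 0.0857]
top tube_1 0.62 [0.45   0.2588 0.0856]

[... 599 characters left out ...]
face 0.59 [ 0.6149 -0.1318  0.0446]
side seat 0.74 [ 0.6262 -0.1986  0.0434]
side mat 0.68 [ 0.4302 -0.0829  0.0008]
side mat 0.46 [0.53   0.244  0.0786]
side tube_1 0.64 [0.533  0.2496 0.0823]
side tube_1 0.61 [0.4553 0.253  0.0831]
side tube_1 0.48 [0.6049 0.2303 0.0803]
side small_core_a 0.93 [ 0.3913 -0.3954 -0.0012]
side small_core_a 0.66 [ 0.49   -0.412   0.0043]
side small_core_a 0.59 [0.4562 0.2497 0.0841]
side caliper 0.42 [ 0.3922  0.4984 -0.0064]
side brush 0.86 [ 0.3958 -0.541  -0.0022]
wrist {'fx': np.float64(292.813), 'fy': np.float64(292.813), 'cx': np.float64(314.374), 'cy': np.float64(201.217), 'rvec': array([-2.38 , -1.656, -0.238]), 'tvec': array([-0.626, -0.035,  0.378])}
```

View pics/a_top.png

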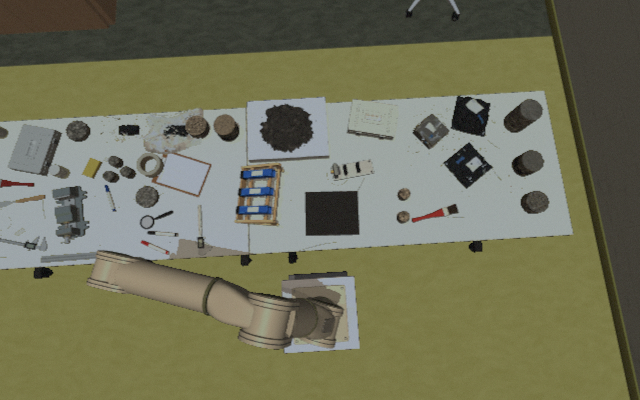

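View pics/a_side.png

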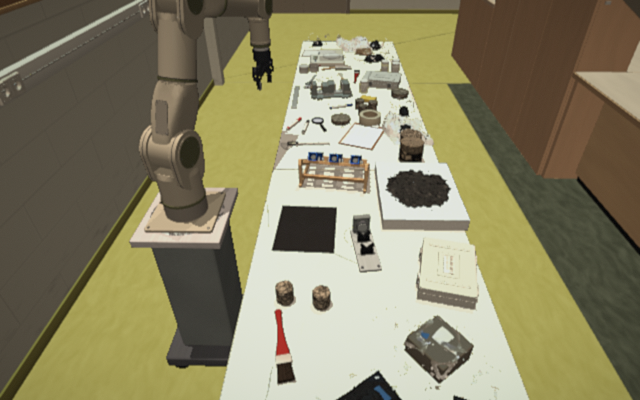

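View pics/a_wrist.png

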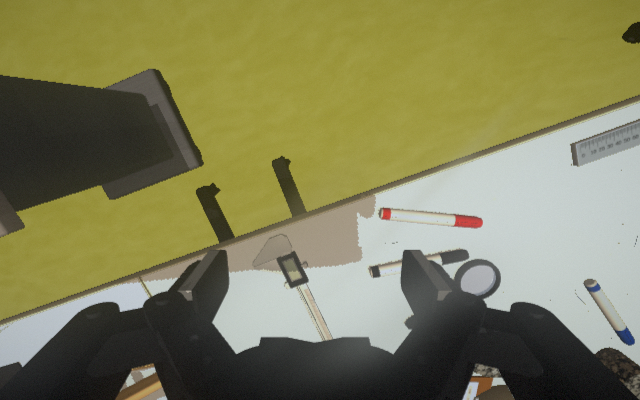

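The top view shows the rack at about (257,193), mat at (331,212), cradle at (350,170), and cores at (404,194) and (403,216). Next I'll zoom in to find which ends hold the mouths.

Run:
```python
import cv2
a=cv2.imread("pics/a_top.png")[150:245,225:425]; b=cv2.imread("pics/a_side.png")[135:285,270:400]
cv2.imwrite("pics/z1.png",cv2.resize(a,None,fx=4,fy=4,interpolation=cv2.INTER_CUBIC))
cv2.imwrite("pics/z2.png",cv2.resize(b,None,fx=4,fy=4,interpolation=cv2.INTER_CUBIC))
```

```text
(no output)
```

View pics/z1.png

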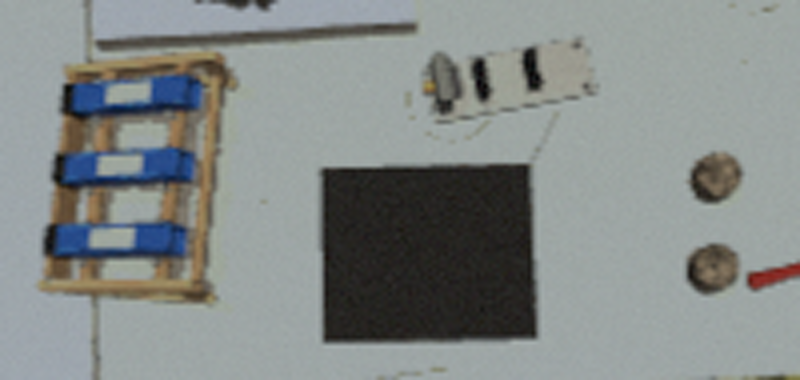

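View pics/z2.png

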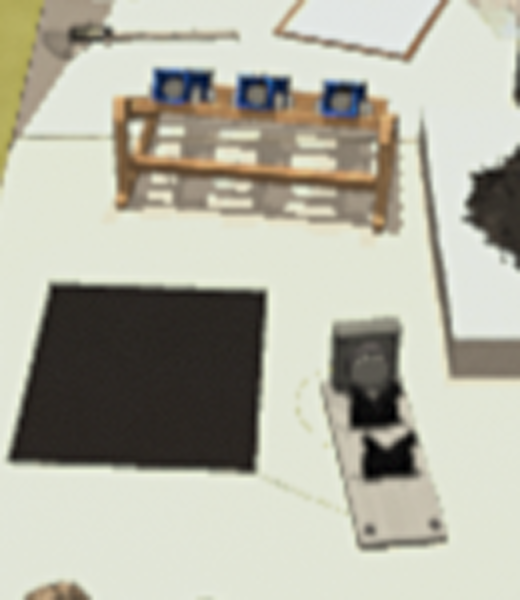

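```bash
cat > h.py <<'E'
from workcell import manip
import cv2,numpy as np
from scipy.spatial.transform import Rotation as Ro
def st(pr=True):
    o=manip.get_obs(); R=Ro.from_quat(o["ee_rot"]).as_matrix()
    yaw=np.degrees(np.arctan2(R[1,1],R[0,1]))
    if pr: print("t",round(float(o["clock"]),2),"p",np.round(o["position"],4),"yaw_y",round(yaw,2),"F",np.round(o["ft_force"],2),"M",np.round(o["torque"],2),"w",round(float(o["grip_width"]),3),"z",np.round(R[:,2],3),"q",np.round(o["joint_pos"],2))
    return o,R,yaw
def go(target,yaw=None):
    """tool-frame mm slide for target; if yaw given, turn is first applied"""
    o,R,y=st()
    tr=0
    if yaw is not None:
        tr=-((yaw-y+90)%180-90)
    R2=R@Ro.from_euler('z',tr,degrees=True).as_matrix()
    d=R2.T@(np.array(target)-o["position"])*1000
    print("turn",round(tr,1),"slide after turn",np.round(d,1),"rows",np.round(np.linalg.norm(d)/41.7,1))
    return d
def w2c(n):
    i=manip.camera_info(n);R=cv2.Rodrigues(np.array(i["rvec"],float))[0];t=np.array(i["tvec"],float).ravel()
    K=np.array([[i["fx"],0,i["cx"]],[0,i["fy"],i["cy"]],[0,0,1]]);return R,t,K
def ray(px,z,cam):
    R,t,K=cam; d=R.T@np.linalg.solve(K,[px[0],px[1],1]); c=-R.T@t
    return c+d*(z-c[2])/d[2]
def proj(P,cam):
    R,t,K=cam; p=K@(R@np.array(P)+t); return p[:2]/p[2]
def tips(n,names,k=3):
    R,t,K=w2c(n)
    for m in names:
        for d in manip.tip_of(m,n)[:k]: print(n,m,round(d["score"],2),np.round(R.T@(np.array(d["xyz"])-t),4))
E
python3 - <<'E'
from h import *
go([0.53,0.26,0.33],-7.5)
E
```

```text
t 1.15 p [0.2171 0.5861 0.2314] yaw_y 69.67 F [-0.5  -0.22  0.48] M [0.02 0.01 0.03] w 0.999 z [-0.  0. -1.] q [-1.24  0.33 -0.06  1.46  0.02  1.35 -0.09]
turn 77.2 slide after turn [-282.5  352.8  -98.7] rows 11.1
```

Call:
arm_command(
  slide=[
    [0,0,-10],
    [0,0,-10],
    [0,0,-10],
    [0,0,-10],
    [0,0,-10],
    [0,0,-10],
    [0,0,-10],
    [0,0,-10],
    [0,0,-10],
    [0,0,-8],
  ],
  turn=[7,7,7,7,7,7,7,7,7,7],
  grip=[0,0,0,0,0,0,0,0,0,0],
)

```text
clock: 1.98
position: [0.2171, 0.5862, 0.3303]
ee_rot: [0.711, 0.703, 0.0, -0.0]
ft_force: [-0.2, -0.6, -0.3]
grip_width: 1.001
```

Call:
arm_command(
  slide=[
    [0,0,0],
    [-28,35,0],
    [-28,35,0],
    [-28,35,0],
    [-28,35,0],
    [-28,35,0],
    [-28,35,0],
    [-28,35,0],
    [-28,35,0],
    [-28,35,0],
  ],
  turn=[7,0,0,0,0,0,0,0,0,0],
  grip=[0,0,0,0,0,0,0,0,0,0],
)

```text
clock: 2.82
position: [0.4787, 0.3147, 0.3297]
ee_rot: [0.751, 0.661, 0.0, -0.0]
ft_force: [0.7, 0.6, -0.1]
grip_width: 1.002
```

Call:
arm_command(
  slide=[
    [-28,35,0],
    [0,0,0],
    [0,0,0],
  ],
  turn=[0,0,0],
  grip=[0.3,0.3,0.3],
)

```text
clock: 3.07
position: [0.5084, 0.2837, 0.3294]
ee_rot: [0.753, 0.658, 0.0, 0.0]
ft_force: [-0.1, 0.7, 0.2]
grip_width: 0.7
```

Run:
```python
from h import *
st()
im=manip.camera("wrist"); cv2.imwrite("pics/b.png",im)
tips("wrist",["rack","rack_row","tube_1"])
```

```text
t 3.07 p [0.5084 0.2837 0.3294] yaw_y -7.63 F [-0.11  0.66  0.18] M [0.05 0.06 0.03] w 0.7 z [ 0.001 -0.    -1.   ] q [-0.9   0.2   0.38  1.44 -0.07  1.52 -0.66]
wrist rack 0.92 [ 0.5324  0.25   -0.0006]
wrist tube_1 0.82 [0.61   0.2398 0.0837]
wrist tube_1 0.75 [0.4479 0.2648 0.0849]
wrist tube_1 0.75 [0.5341 0.2528 0.0835]
```

View pics/b.png

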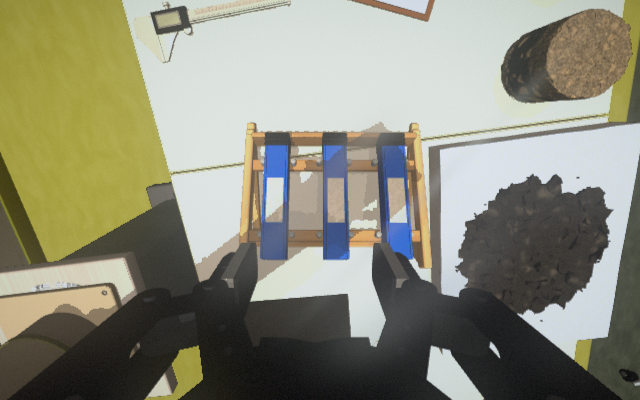

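The rack is in view with the tubes at about u=275, 335 and 397 and their caps up at v≈135. I'll fit the rack pose by overlaying the model on the picture.

```bash
cat > rk.py <<'E'
from h import *
def tubepts(rack,j,zoff=0):
    x,y,yaw=rack; c,s=np.cos(yaw),np.sin(yaw); out=[]
    a=np.radians(30)
    for lx,ly in [(-86,16),(86,16),(86,-16),(-86,-16)]:
        lz=16
        px=(lx*np.cos(a)-lz*np.sin(a))/1e3; pz=.085+(lx*np.sin(a)+lz*np.cos(a))/1e3; py=(ly+j)/1e3
        out.append([x+c*px-s*py,y+s*px+c*py,pz])
    return out
E
python3 - <<'E'
from rk import *
from scipy.optimize import least_squares
im=cv2.imread("pics/b.png"); cam=w2c("wrist")
hsv=cv2.cvtColor(im,cv2.COLOR_BGR2HSV)
m=((hsv[...,0]>105)&(hsv[...,0]<125)&(hsv[...,1]>140)&(hsv[...,2]>40)).astype(np.uint8)
m[:120]=0;m[280:]=0;m[:,:240]=0;m[:,440:]=0
# edges per row: left/right of each tube
obs=[]
for j,(lo,hi) in zip((-80,0,80),((255,300),(315,355),(375,420))):
    for v in range(165,236,5):
        xs=np.where(m[v,lo:hi])[0]
        if len(xs)>3: obs.append((j,v,lo+xs.min()-.0,lo+xs.max()+1))
obs=np.array(obs,float)
print(len(obs), obs[::8])
def res(p):
    r=[]
    for j in (-80,0,80):
        P=[proj(q,cam) for q in tubepts(p,j)]
        o=obs[obs[:,0]==j]
        for (A,B),k in (((P[0],P[1]),2),((P[3],P[2]),3)):
            # identify left/right
            pass
        u1=P[0][0]+(o[:,1]-P[0][1])*(P[1][0]-P[0][0])/(P[1][1]-P[0][1])
        u2=P[3][0]+(o[:,1]-P[3][1])*(P[2][0]-P[3][0])/(P[2][1]-P[3][1])
        lo=np.minimum(u1,u2);hi=np.maximum(u1,u2)
        r.append(((lo+hi)/2-(o[:,2]+o[:,3])/2))
    # mouth end: bottom rows
    return np.concatenate(r)
mid=[0.532,0.25]
s=least_squares(lambda p:np.concatenate([res([p[0],mid[1],p[1]])]),[0.532,np.radians(-98)],loss="soft_l1")
print(s.x[0],np.degrees(s.x[1]),np.abs(s.fun).mean())
vis=im.copy()
for y in (0.245,0.25,0.255):
  for j in (-80,0,80):
    P=np.int32([proj(q,cam) for q in tubepts([s.x[0],y,s.x[1]],j)]); cv2.polylines(vis,[P],1,{0.245:(0,0,255),.25:(0,255,0),.255:(0,255,255)}[y],1)
cv2.imwrite("pics/b2.png",cv2.resize(vis[110:290,220:450],None,fx=3.3,fy=3.3,interpolation=cv2.INTER_NEAREST))
E
```

```text
14 [[-80. 165. 265. 288.]
 [ 80. 165. 384. 403.]]
0.5285600182488152 -97.45268595379164 0.32986737611356276
```

View pics/b2.png

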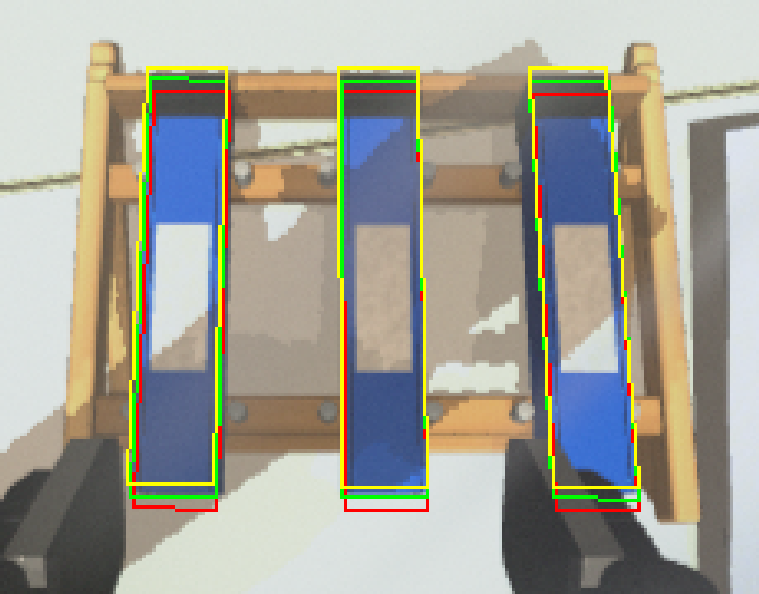

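Run:
```python
from h import *
go([0.5285,0.251,0.066])
```

```text
t 3.27 p [0.5057 0.2878 0.3293] yaw_y -7.19 F [-0.4  -0.48 -0.6 ] M [-0.05  0.   -0.  ] w 0.699 z [-0.  0. -1.] q [-0.91  0.2   0.37  1.44 -0.07  1.52 -0.66]
turn 0 slide after turn [-33.8  27.4 263.2] rows 6.4
```

Call:
arm_command(
  slide=[
    [-17,14,30],
    [-17,14,30],
    [0,0,0],
    [0,0,0],
    [0,0,0],
    [0,0,0],
  ],
  turn=[0,0,0,0,0,0],
  grip=[0.3,0.3,0.3,0.3,0.3,0.3],
)

```text
clock: 3.77
position: [0.5298, 0.2509, 0.2705]
ee_rot: [0.75, 0.661, 0.001, -0.0]
ft_force: [-0.2, 0.1, -0.7]
grip_width: 0.698
```

```bash
cat > fit.py <<'E'
from rk import *
from scipy.optimize import least_squares
st()
cam=w2c("wrist"); im=manip.camera("wrist"); cv2.imwrite("pics/c.png",im)
st()
hsv=cv2.cvtColor(im,cv2.COLOR_BGR2HSV)
p0=[0.531,0.247,np.radians(-97.8)]
vis=im.copy()
for y in (0.245,0.249):
  for j in (-80,0,80):
    P=np.int32([proj(q,cam) for q in tubepts([p0[0],y,p0[2]],j)]); cv2.polylines(vis,[P],1,{0.245:(0,0,255),.249:(0,255,0)}[y],1)
cv2.imwrite("pics/c2.png",cv2.resize(vis[40:330,180:500],None,fx=2,fy=2,interpolation=cv2.INTER_NEAREST))
go([0.531,0.247,0.066])
E
python3 fit.py
```

```text
t 3.77 p [0.5298 0.2509 0.2705] yaw_y -7.19 F [-0.18  0.14 -0.69] M [-0.    0.02  0.01] w 0.698 z [ 0.001  0.002 -1.   ] q [-0.85  0.23  0.4   1.53 -0.09  1.4  -0.57]
t 3.82 p [0.5299 0.2508 0.2705] yaw_y -7.2 F [-0.27 -0.49 -0.26] M [ 0.01  0.09 -0.01] w 0.703 z [ 0.001  0.002 -1.   ] q [-0.85  0.23  0.4   1.53 -0.09  1.4  -0.57]
t 3.82 p [0.5299 0.2508 0.2705] yaw_y -7.2 F [-0.27 -0.49 -0.26] M [ 0.01  0.09 -0.01] w 0.703 z [ 0.001  0.002 -1.   ] q [-0.85  0.23  0.4   1.53 -0.09  1.4  -0.57]
turn 0 slide after turn [ -4.    1.4 204.5] rows 4.9
```

View pics/c2.png

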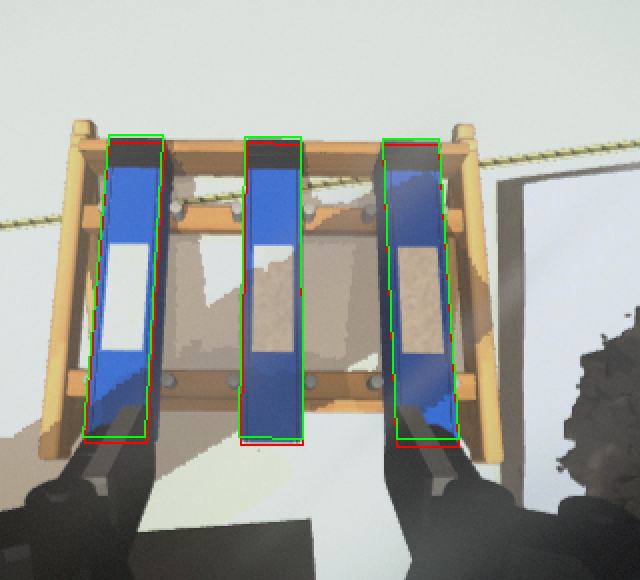

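Call:
arm_command(
  slide=[
    [-2,1.3,30],
    [0,0,38],
    [0,0,38],
    [0,0,38],
    [0,0,35],
    [0,0,25],
    [0,0,0],
    [0,0,0],
    [0,0,0],
  ],
  turn=[0.6,0,0,0,0,0,0,0,0],
  grip=[0.3,0.3,0.3,0.3,0.3,0.3,0.3,0.3,0.3],
)

```text
clock: 4.57
position: [0.5323, 0.2481, 0.0676]
ee_rot: [0.754, 0.657, 0.002, 0.0]
ft_force: [-0.1, 0.7, 1.4]
grip_width: 0.701
```

Run:
```python
from h import *
go([0.531,0.249,0.066])
cv2.imwrite("pics/d.png",manip.camera("wrist"))
```

```text
t 4.57 p [0.5323 0.2481 0.0676] yaw_y -7.9 F [-0.07  0.74  1.38] M [ 0.03 -0.05 -0.02] w 0.701 z [ 0.003  0.002 -1.   ] q [-0.81  0.41  0.37  1.76 -0.17  1.   -0.52]
turn 0 slide after turn [ 0.7 -1.4  1.6] rows 0.1
```

View pics/d.png

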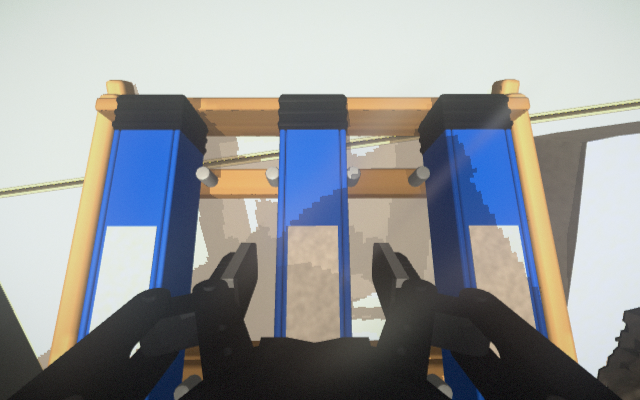

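Call:
arm_command(
  slide=[
    [0,0,0],
    [0,0,0],
    [0,0,0],
    [0,0,0],
    [0,0,-4],
    [0,0,-4],
    [0,0,-4],
    [0,0,0],
    [0,0,0],
    [0,0,0],
  ],
  turn=[0,0,0,0,0,0,0,0,0,0],
  grip=[1,1,1,1,1,1,1,1,1,1],
  newtons=40,
)

```text
clock: 5.45
position: [0.531, 0.2469, 0.0772]
ee_rot: [0.754, 0.657, -0.0, -0.0]
ft_force: [-0.2, 0.5, -1.8]
grip_width: 0.367
```

Run:
```python
from h import *
st()
for k in range(4):
    im=manip.camera("wrist"); st()
cv2.imwrite("pics/e.png",im)
```

```text
t 5.45 p [0.531  0.2469 0.0772] yaw_y -7.93 F [-0.18  0.49 -1.84] M [ 0.02 -0.02 -0.01] w 0.367 z [-0. -0. -1.] q [-0.82  0.39  0.37  1.76 -0.16  1.02 -0.53]
t 5.5 p [0.5309 0.2469 0.0771] yaw_y -7.93 F [-0.52 -1.61 -1.26] M [-0.   -0.02 -0.01] w 0.373 z [-0. -0. -1.] q [-0.82  0.39  0.37  1.76 -0.16  1.02 -0.53]
t 5.55 p [0.5309 0.2469 0.0771] yaw_y -7.93 F [ 0.38 -0.5  -1.53] M [-0.01 -0.02  0.  ] w 0.367 z [-0. -0. -1.] q [-0.82  0.39  0.37  1.76 -0.16  1.02 -0.53]
t 5.6 p [0.5309 0.2469 0.0771] yaw_y -7.93 F [ 0.16 -0.22 -2.09] M [-0.   -0.01  0.  ] w 0.37 z [-0. -0. -1.] q [-0.82  0.39  0.37  1.76 -0.16  1.02 -0.53]
t 5.65 p [0.531  0.2469 0.0771] yaw_y -7.93 F [-0.47  0.15 -1.78] M [-0.01 -0.04 -0.01] w 0.365 z [-0. -0. -1.] q [-0.82  0.39  0.37  1.76 -0.16  1.02 -0.53]
```

View pics/e.png

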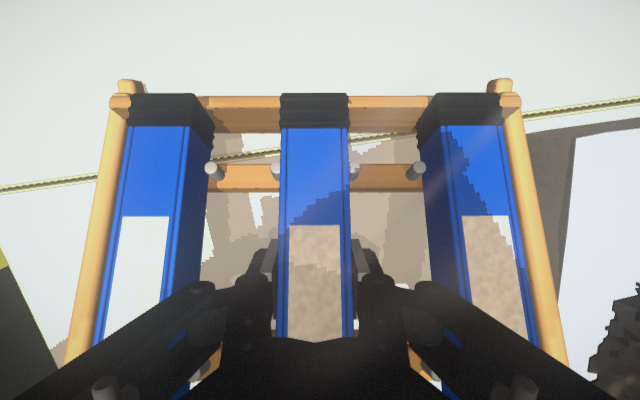

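Call:
arm_command(
  slide=[
    [0,0,4],
    [0,0,4],
    [0,0,3],
    [0,0,1],
    [0,0,0],
    [0,0,0],
    [0,0,0],
    [0,0,0],
    [0,0,0],
    [0,0,-25],
  ],
  turn=[0,0,0,0,0,0,0,0,0,0],
  grip=[1,1,1,1,1,0.3,0.3,0.3,0.3,0.3],
)

```text
clock: 6.48
position: [0.5284, 0.2458, 0.0862]
ee_rot: [0.754, 0.657, -0.004, -0.001]
ft_force: [-0.4, -0.4, -1.1]
grip_width: 0.701
```

Call:
arm_command(
  slide=[
    [0,0,-40],
    [0,-20,-5],
    [0,-40,0],
    [1,-20,0],
    [0,0,35],
    [0,0,25],
    [0,0,10],
    [0,0,0],
    [0,0,0],
  ],
  turn=[0,0,0,0,0,0,0,0,0],
  grip=[0.3,0.3,0.3,0.3,0.3,0.3,0.3,0.3,0.3],
)

```text
clock: 7.23
position: [0.4524, 0.2588, 0.0657]
ee_rot: [0.754, 0.656, -0.0, 0.0]
ft_force: [-0.3, -0.2, -0.0]
grip_width: 0.701
```

Run:
```python
from h import *
go([0.4518,0.259,0.066])
cv2.imwrite("pics/f.png",manip.camera("wrist"))
```

```text
t 7.23 p [0.4524 0.2588 0.0657] yaw_y -7.96 F [-0.33 -0.24 -0.02] M [ 0.   -0.01 -0.06] w 0.701 z [-0. -0. -1.] q [-0.92  0.27  0.35  1.93 -0.11  0.95 -0.65]
turn 0 slide after turn [ 0.1 -0.6 -0.3] rows 0.0
```

View pics/f.png

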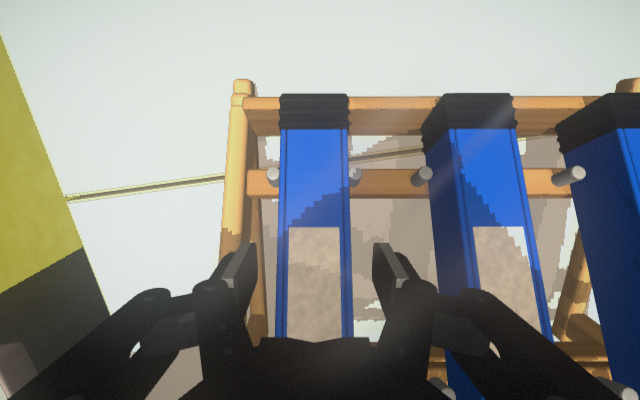

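The near tube is centred between the pads (u≈314). I'll grip it and weigh it.

Call:
arm_command(
  slide=[
    [0,0,0],
    [0,0,0],
    [0,0,0],
    [0,0,0],
    [0,0,-4],
    [0,0,-4],
    [0,0,-4],
    [0,0,0],
    [0,0,0],
    [0,0,0],
  ],
  turn=[0,0,0,0,0,0,0,0,0,0],
  grip=[1,1,1,1,1,1,1,1,1,1],
  newtons=40,
)

```text
clock: 8.12
position: [0.4519, 0.259, 0.0772]
ee_rot: [0.754, 0.657, -0.0, -0.0]
ft_force: [-0.6, 0.2, -1.3]
grip_width: 0.371
```

Run:
```python
from h import *
st()
for k in range(4):
    im=manip.camera("wrist"); st()
```

```text
t 8.12 p [0.4519 0.259  0.0772] yaw_y -7.93 F [-0.59  0.24 -1.28] M [-0.05  0.   -0.04] w 0.371 z [-0. -0. -1.] q [-0.92  0.26  0.35  1.93 -0.11  0.98 -0.66]
t 8.17 p [0.4518 0.259  0.0771] yaw_y -7.92 F [ 0.56 -0.36 -1.03] M [-0.03 -0.07 -0.01] w 0.369 z [-0. -0. -1.] q [-0.92  0.26  0.35  1.93 -0.11  0.98 -0.66]
t 8.22 p [0.4518 0.2589 0.0771] yaw_y -7.93 F [-0.22  0.72 -1.43] M [-0.03  0.01 -0.06] w 0.367 z [-0. -0. -1.] q [-0.92  0.26  0.35  1.93 -0.11  0.98 -0.66]
t 8.27 p [0.4519 0.2589 0.0771] yaw_y -7.93 F [-0.96 -0.11 -2.1 ] M [-0.    0.02  0.06] w 0.369 z [-0. -0. -1.] q [-0.92  0.26  0.35  1.93 -0.11  0.98 -0.66]
t 8.32 p [0.4519 0.259  0.0771] yaw_y -7.93 F [ 0.41 -0.35 -1.58] M [ 0.02 -0.06 -0.03] w 0.369 z [-0. -0. -1.] q [-0.92  0.26  0.35  1.93 -0.11  0.98 -0.66]
```

Call:
arm_command(
  slide=[
    [0,0,4],
    [0,0,4],
    [0,0,3],
    [0,0,1],
    [0,0,0],
    [0,0,0],
    [0,0,0],
    [0,0,0],
    [0,0,0],
    [0,0,-25],
  ],
  turn=[0,0,0,0,0,0,0,0,0,0],
  grip=[1,1,1,1,1,0.3,0.3,0.3,0.3,0.3],
)

```text
clock: 9.15
position: [0.4496, 0.2575, 0.0867]
ee_rot: [0.754, 0.657, -0.004, -0.0]
ft_force: [-0.1, -0.1, 0.1]
grip_width: 0.7
```

Call:
arm_command(
  slide=[
    [0,0,-40],
    [0,20,-5],
    [0,40,0],
    [0,40,0],
    [0,40,0],
    [0,20,0],
    [0,0,35],
    [0,0,25],
    [0,0,10],
    [0,0,0],
  ],
  turn=[0,0,0,0,0,0,0,0,0,0],
  grip=[0.3,0.3,0.3,0.3,0.3,0.3,0.3,0.3,0.3,0.3],
)

```text
clock: 9.98
position: [0.6093, 0.2365, 0.0631]
ee_rot: [0.754, 0.657, -0.002, -0.0]
ft_force: [-0.2, -0.2, -0.4]
grip_width: 0.695
```

Run:
```python
from h import *
go([0.6103,0.238,0.066])
cv2.imwrite("pics/g.png",manip.camera("wrist"))
```

```text
t 9.98 p [0.6093 0.2365 0.0631] yaw_y -7.92 F [-0.19 -0.24 -0.38] M [0.03 0.05 0.05] w 0.695 z [-0.003 -0.002 -1.   ] q [-0.73  0.55  0.39  1.57 -0.23  1.07 -0.42]
turn 0 slide after turn [ 1.6  0.7 -3. ] rows 0.1
```

View pics/g.png

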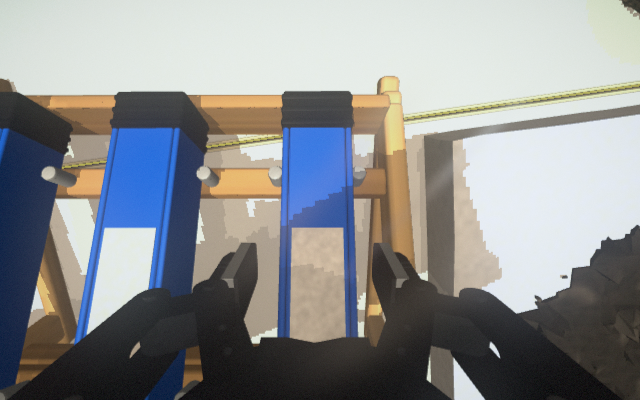

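Call:
arm_command(
  slide=[
    [0,1.5,-2],
    [0,0,0],
    [0,0,0],
    [0,0,0],
    [0,0,0],
    [0,0,-5],
    [0,0,-10],
    [0,0,-15],
    [0,0,0],
    [0,0,0],
  ],
  turn=[0,0,0,0,0,0,0,0,0,0],
  grip=[0.3,1,1,1,1,1,1,1,1,1],
  newtons=60,
)

```text
clock: 10.87
position: [0.6125, 0.2369, 0.0983]
ee_rot: [0.754, 0.656, 0.001, 0.0]
ft_force: [-0.8, -0.3, -4.3]
grip_width: 0.369
```

Run:
```python
from h import *
st()
for k in range(4):
    im=manip.camera("wrist"); st()
cv2.imwrite("pics/h.png",im)
```

```text
t 10.87 p [0.6125 0.2369 0.0983] yaw_y -7.93 F [-0.81 -0.28 -4.31] M [-0.03 -0.04  0.  ] w 0.369 z [ 0.002  0.001 -1.   ] q [-0.73  0.52  0.4   1.54 -0.21  1.12 -0.43]
t 10.92 p [0.6119 0.2368 0.0973] yaw_y -7.93 F [-0.09  0.2  -3.54] M [-0.03  0.08 -0.04] w 0.37 z [ 0.  0. -1.] q [-0.73  0.52  0.4   1.54 -0.21  1.12 -0.43]
t 10.97 p [0.6115 0.2367 0.0967] yaw_y -7.92 F [ 0.18 -0.06 -2.53] M [-0.   -0.02 -0.  ] w 0.363 z [-0.001 -0.    -1.   ] q [-0.73  0.52  0.4   1.54 -0.21  1.12 -0.43]
t 11.02 p [0.6114 0.2366 0.0965] yaw_y -7.92 F [ 0.12  1.09 -3.27] M [ 0.02  0.04 -0.01] w 0.366 z [-0.001 -0.    -1.   ] q [-0.73  0.52  0.4   1.54 -0.21  1.12 -0.43]
t 11.07 p [0.6114 0.2366 0.0964] yaw_y -7.93 F [ 0.13  0.15 -2.65] M [-0.03 -0.05 -0.07] w 0.365 z [-0.001 -0.001 -1.   ] q [-0.73  0.52  0.4   1.54 -0.21  1.12 -0.43]
```

View pics/h.png

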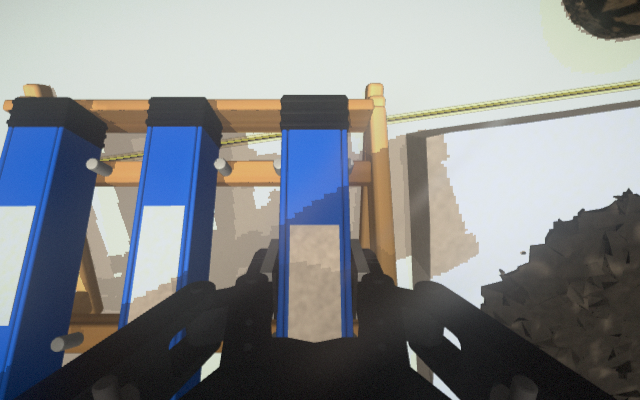

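Run:
```python
from h import *
go([0.445,-0.045,0.196])
tips("top",[])
```

```text
t 11.07 p [0.6114 0.2366 0.0964] yaw_y -7.93 F [ 0.13  0.15 -2.65] M [-0.03 -0.05 -0.07] w 0.365 z [-0.001 -0.001 -1.   ] q [-0.73  0.52  0.4   1.54 -0.21  1.12 -0.43]
turn 0 slide after turn [-301.9 -126.1  -99.2] rows 8.2
```

Call:
arm_command(
  slide=[
    [0,0,-25],
    [0,0,-35],
    [0,0,-30],
    [-10,-4,-10],
    [-25,-10.4,0],
    [-32,-13.4,0],
    [-35,-14.6,0],
    [-35,-14.6,0],
    [-35,-14.6,0],
    [-35,-14.6,0],
  ],
  turn=[0,0,0,0,0,0,0,0,0,0],
  grip=[1,1,1,1,1,1,1,1,1,1],
)

```text
clock: 11.9
position: [0.4966, 0.0421, 0.1966]
ee_rot: [0.754, 0.657, -0.0, -0.0]
ft_force: [-0.2, -1.2, -3.1]
grip_width: 0.365
```

Call:
arm_command(
  slide=[
    [-35,-14.6,0],
    [-30,-12.5,0],
    [-20,-8.5,0],
    [-10,-4,0],
    [0,0,0],
    [0,0,0],
  ],
  turn=[0,0,0,0,0,0],
  grip=[1,1,1,1,1,1],
)

```text
clock: 12.4
position: [0.4459, -0.0446, 0.1973]
ee_rot: [0.754, 0.656, 0.0, -0.0]
ft_force: [-0.3, 0.8, -3.0]
grip_width: 0.37
```

Run:
```python
from h import *
st()
a=manip.camera("side")
cam=w2c("wrist"); b=manip.camera("wrist")
cv2.imwrite("pics/i.png",np.hstack([cv2.resize(a[130:330,200:420],(440,400)),cv2.resize(b,(320,200)).repeat(1,0) if 0 else cv2.copyMakeBorder(cv2.resize(b,(352,220)),0,180,0,0,0)]))
print([np.round(proj(p,w2c("side"))) for p in [[.431,-.081,.003]]])
st()
```

```text
t 12.4 p [ 0.4459 -0.0446  0.1973] yaw_y -7.94 F [-0.34  0.84 -3.  ] M [ 0.03 -0.02 -0.01] w 0.37 z [ 0.     0.001 -1.   ] q [-0.59 -0.08  0.57  1.98  0.04  1.23 -0.17]
[array([306., 226.])]
t 12.5 p [ 0.4462 -0.0438  0.1972] yaw_y -7.84 F [-0.11  0.7  -4.21] M [-0.02  0.01  0.02] w 0.367 z [ 0.  0. -1.] q [-0.59 -0.07  0.57  1.98  0.04  1.23 -0.17]
```

View pics/i.png

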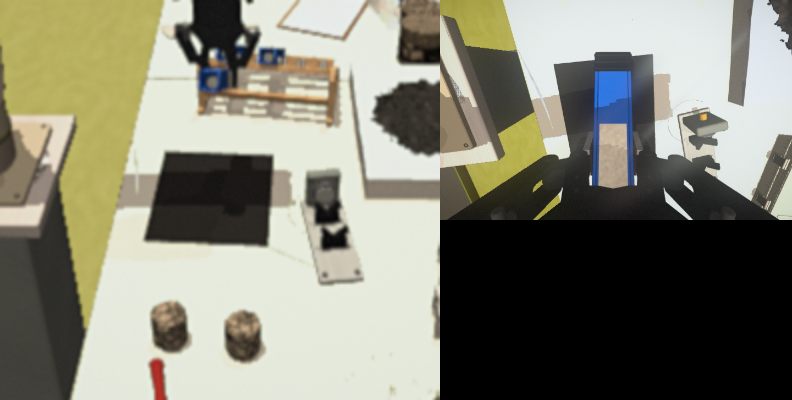

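Call:
arm_command(
  slide=[
    [0,0,25],
    [0,0,40],
    [0,0,40],
    [0,0,30],
    [0,0,12],
    [0,0,0],
    [0,0,5],
    [0,0,5],
    [0,0,5],
    [0,0,5],
  ],
  turn=[0,0,0,0,0,0,0,0,0,0],
  grip=[1,1,1,1,1,1,1,1,1,1],
  newtons=22,
)

```text
clock: 13.33
position: [0.4479, -0.0454, 0.0319]
ee_rot: [0.754, 0.656, 0.002, 0.001]
ft_force: [-0.6, -4.8, 6.4]
grip_width: 0.367
```

Call:
arm_command(
  slide=[
    [0,0,5],
    [0,0,5],
    [0,0,5],
    [0,0,5],
    [0,0,0],
    [0,0,0],
  ],
  turn=[0,0,0,0,0,0],
  grip=[1,1,1,1,1,1],
)

```text
clock: 13.83
position: [0.4459, -0.0447, 0.0103]
ee_rot: [0.754, 0.657, 0.0, -0.0]
ft_force: [0.8, -0.1, -0.4]
grip_width: 0.367
```

```bash
cat > look.py <<'E'
from h import *
import sys
n=sys.argv[1]; st()
a=manip.camera("side"); b=manip.camera("wrist"); st()
x0,y0,x1,y1=(250,150,400,290)
cv2.imwrite(f"pics/{n}.png",np.hstack([cv2.resize(a[y0:y1,x0:x1],(429,400),interpolation=cv2.INTER_CUBIC),cv2.copyMakeBorder(cv2.resize(b,(368,230)),0,170,0,0,0)]))
E
python3 look.py j
```

```text
t 13.83 p [ 0.4459 -0.0447  0.0103] yaw_y -7.92 F [ 0.78 -0.05 -0.43] M [ 0.06 -0.3  -0.11] w 0.367 z [ 0.  0. -1.] q [-0.53  0.24  0.58  2.16 -0.18  0.79  0.02]
t 13.93 p [ 0.4456 -0.0446  0.0103] yaw_y -7.9 F [ 1.92  0.21 -0.78] M [ 0.18 -0.25 -0.07] w 0.361 z [-0.  0. -1.] q [-0.53  0.24  0.58  2.16 -0.18  0.79  0.02]
```

View pics/j.png

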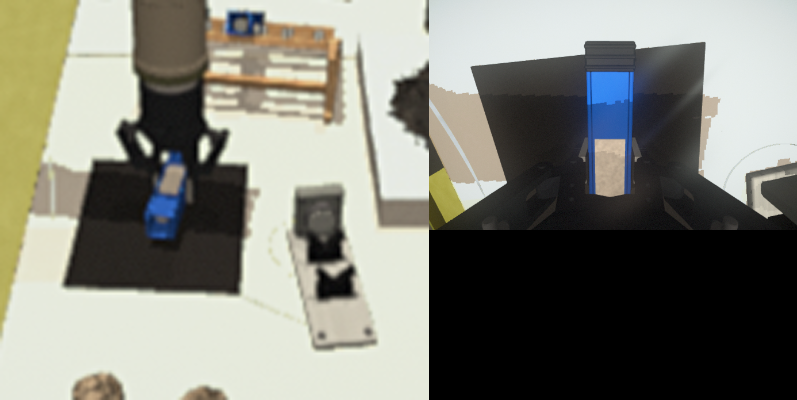

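Call:
arm_command(
  slide=[
    [0,0,2],
    [0,0,2],
    [0,0,0],
    [0,0,0],
    [0,0,0],
    [0,0,0],
  ],
  turn=[0,0,0,0,0,0],
  grip=[1,1,1,0.3,0.3,0.3],
)

```text
clock: 14.43
position: [0.4455, -0.0448, 0.0062]
ee_rot: [0.754, 0.657, -0.0, -0.0]
ft_force: [-0.2, 0.2, 0.1]
grip_width: 0.699
```

```bash
cat > rk2.py <<'E'
from h import *
# overlay flat tube with centre c (x,y), yaw of its axis
def box(cx,cy,yaw,zt,L=.172,W=.032):
    a=np.radians(yaw);u=np.array([np.cos(a),np.sin(a)]);v=np.array([-u[1],u[0]])
    return [[*(np.array([cx,cy])+s*u*L/2+t*v*W/2),zt] for s,t in((-1,1),(1,1),(1,-1),(-1,-1))]
E
cat > ov.py <<'E'
from rk2 import *
import sys
n=sys.argv[1];cx,cy,yaw=map(float,sys.argv[2:5]); st()
cam=w2c("wrist"); b=manip.camera("wrist"); a=manip.camera("side"); vis=b.copy()
P=np.int32([proj(q,cam) for q in box(cx,cy,yaw,.035)]);cv2.polylines(vis,[P],1,(0,0,255),1)
x0,y0,x1,y1=(250,150,400,290)
cv2.imwrite(f"pics/{n}.png",cv2.resize(vis,(800,500)))
cv2.imwrite(f"pics/{n}s.png",cv2.resize(a[y0:y1,x0:x1],None,fx=4,fy=4,interpolation=cv2.INTER_CUBIC))
E
python3 ov.py k 0.4456 -0.0446 -97.9
```

```text
t 14.43 p [ 0.4455 -0.0448  0.0062] yaw_y -7.91 F [-0.22  0.21  0.15] M [0.02 0.02 0.03] w 0.699 z [-0.  0. -1.] q [-0.53  0.25  0.57  2.16 -0.19  0.78  0.03]
```

View pics/k.png

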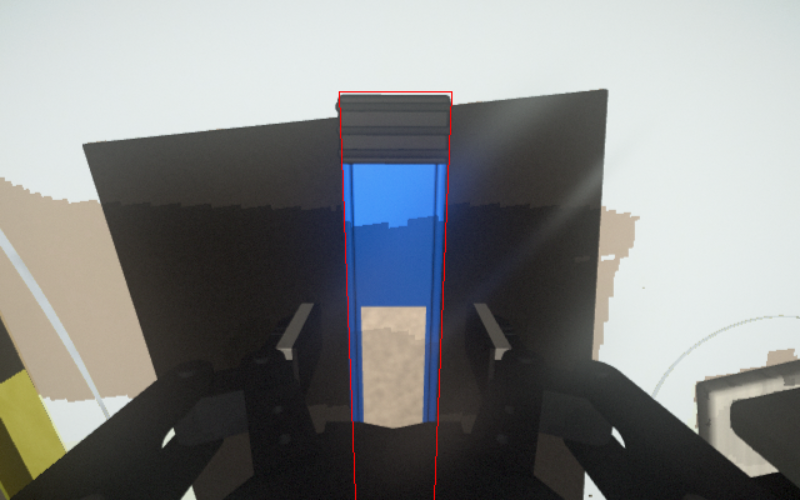

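View pics/ks.png

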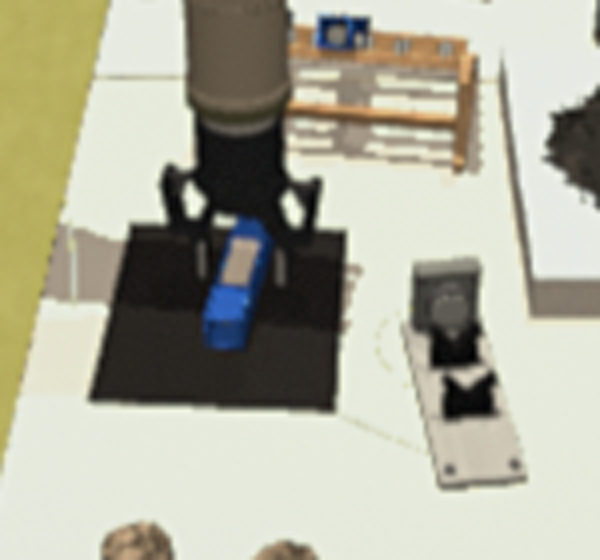

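The tube lies flat at (0.4456, -0.0446) along -97.9°, and the overlay matches. I'll regrip only the last few mm of the cap so the tube can pivot.

Call:
arm_command(
  slide=[
    [0,0,-16],
    [31,0,0],
    [31,0,0],
    [29,0,0],
    [0,0,0],
    [0,0,0],
    [0,0,0],
    [0,0,0],
    [0,0,0],
  ],
  turn=[0,0,0,0,0,0,0,0,0],
  grip=[0.3,0.3,0.3,0.3,0.3,1,1,1,1],
  newtons=20,
)

```text
clock: 15.28
position: [0.4581, 0.0443, 0.0223]
ee_rot: [0.755, 0.656, -0.0, -0.0]
ft_force: [-1.0, -0.4, 1.8]
grip_width: 0.369
```

Call:
arm_command(
  slide=[
    [0,0,-5],
    [0,0,-5],
    [0,0,-5],
    [0,0,-5],
    [0,0,-5],
    [0,0,0],
    [0,0,0],
  ],
  turn=[0,0,0,0,0,0,0],
  grip=[1,1,1,1,1,1,1],
)

```text
clock: 15.87
position: [0.4585, 0.0454, 0.0477]
ee_rot: [0.754, 0.657, 0.001, -0.0]
ft_force: [0.3, 0.1, -1.8]
grip_width: 0.367
```

```bash
python3 look.py l
```

```text
t 15.87 p [0.4585 0.0454 0.0477] yaw_y -7.92 F [ 0.29  0.09 -1.8 ] M [ 0.19 -0.07  0.04] w 0.367 z [ 0.001  0.001 -1.   ] q [-0.69  0.18  0.53  2.1  -0.12  0.88 -0.23]
t 15.97 p [0.4582 0.0454 0.0473] yaw_y -7.91 F [ 1.03  0.66 -2.49] M [ 0.19 -0.08  0.06] w 0.364 z [ 0.  0. -1.] q [-0.69  0.18  0.53  2.1  -0.12  0.88 -0.23]
```

View pics/l.png

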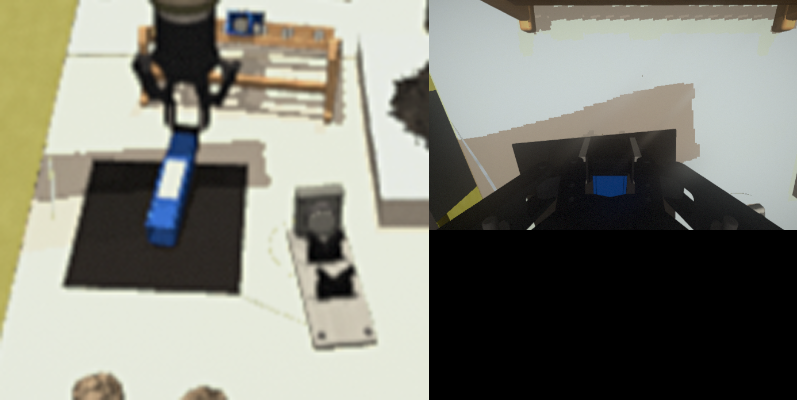

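Call:
arm_command(
  slide=[
    [0,0,-5],
    [0,0,-5],
    [0,0,-5],
    [0,0,-5],
    [0,0,-5],
    [0,0,-5],
    [0,0,0],
    [0,0,0],
  ],
  turn=[0,0,0,0,0,0,0,0],
  grip=[1,1,1,1,1,1,1,1],
)

```text
clock: 16.63
position: [0.4586, 0.0455, 0.0777]
ee_rot: [0.754, 0.657, 0.001, -0.0]
ft_force: [0.5, 1.2, -1.0]
grip_width: 0.363
```

```bash
python3 look.py m
```

```text
t 16.63 p [0.4586 0.0455 0.0777] yaw_y -7.91 F [ 0.52  1.24 -1.04] M [ 0.32 -0.   -0.03] w 0.363 z [ 0.001  0.001 -1.   ] q [-0.71  0.13  0.54  2.08 -0.08  0.95 -0.26]
t 16.73 p [0.4583 0.0453 0.0773] yaw_y -7.91 F [ 0.06  0.39 -2.19] M [ 0.09 -0.04  0.03] w 0.364 z [ 0.  0. -1.] q [-0.71  0.13  0.54  2.08 -0.08  0.95 -0.26]
```

View pics/m.png

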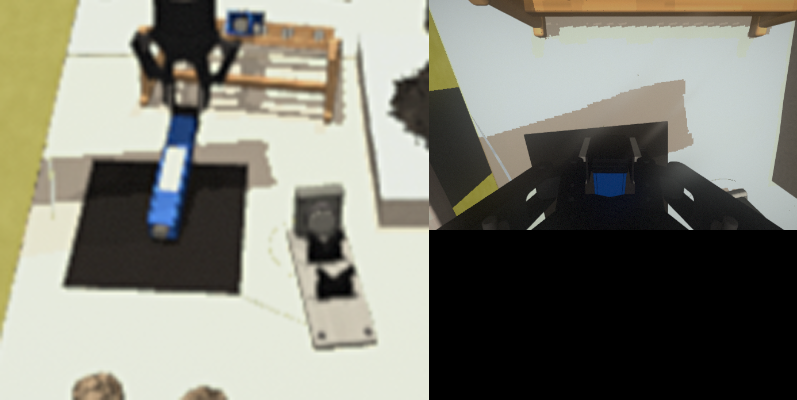

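The bar's end now shows at the mouth, at about (162,232) in the crop. I'll draw the tube back so more of the bar comes out.

Call:
arm_command(
  slide=[
    [0,0,-4],
    [0,0,-4],
    [4,0,-1.5],
    [5,0,-1.5],
    [5,0,-1.5],
    [5,0,-1.5],
    [5,0,-1.5],
    [4,0,-1],
    [0,0,0],
    [0,0,0],
  ],
  turn=[0,0,0,0,0,0,0,0,0,0],
  grip=[1,1,1,1,1,1,1,1,1,1],
)

```text
clock: 17.57
position: [0.4622, 0.0733, 0.0939]
ee_rot: [0.754, 0.657, 0.0, -0.0]
ft_force: [0.1, 0.9, -2.1]
grip_width: 0.362
```

```bash
python3 look.py n
```

```text
t 17.57 p [0.4622 0.0733 0.0939] yaw_y -7.89 F [ 0.06  0.86 -2.11] M [ 0.26 -0.04  0.01] w 0.362 z [ 0.  0. -1.] q [-0.74  0.12  0.52  2.05 -0.07  0.99 -0.33]
t 17.67 p [0.4621 0.0728 0.0938] yaw_y -7.93 F [-0.05  1.66 -2.04] M [ 0.3  -0.01  0.01] w 0.363 z [-0.  0. -1.] q [-0.74  0.12  0.52  2.05 -0.07  0.99 -0.33]
```

View pics/n.png

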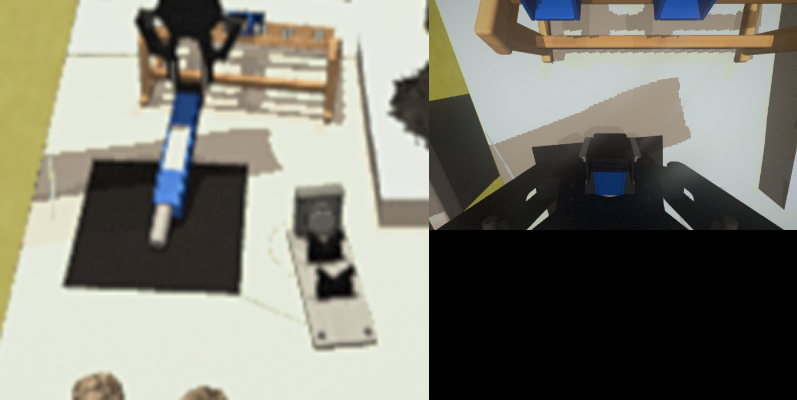

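Call:
arm_command(
  slide=[
    [1,0,7],
    [1,0,7],
    [1,0,7],
    [1,0,7],
    [1,0,7],
    [1,0,7],
    [1,0,7],
    [1,0,6],
    [0.5,0,5],
    [0.5,0,4],
  ],
  turn=[0,0,0,0,0,0,0,0,0,0],
  grip=[1,1,1,1,1,1,1,1,1,1],
)

```text
clock: 18.5
position: [0.4633, 0.0818, 0.0292]
ee_rot: [0.754, 0.657, -0.0, -0.0]
ft_force: [0.3, 1.2, -0.2]
grip_width: 0.36
```

Call:
arm_command(
  slide=[
    [0,0,4],
    [0,0,2],
    [0,0,1],
    [0,0,0],
  ],
  turn=[0,0,0,0],
  grip=[1,1,1,1],
)

```text
clock: 18.83
position: [0.4637, 0.0818, 0.0232]
ee_rot: [0.754, 0.656, 0.0, -0.0]
ft_force: [-2.4, 0.3, 8.6]
grip_width: 0.362
```

```bash
python3 look.py o
```

```text
t 18.83 p [0.4637 0.0818 0.0232] yaw_y -7.94 F [-2.35  0.34  8.64] M [-0.02  0.65 -0.08] w 0.362 z [ 0.  0. -1.] q [-0.72  0.25  0.5   2.09 -0.16  0.83 -0.27]
t 18.93 p [0.4637 0.0817 0.0234] yaw_y -7.95 F [-2.03  1.39  7.44] M [ 0.05  0.66 -0.05] w 0.364 z [ 0.     0.001 -1.   ] q [-0.72  0.25  0.5   2.09 -0.16  0.83 -0.27]
```

View pics/o.png

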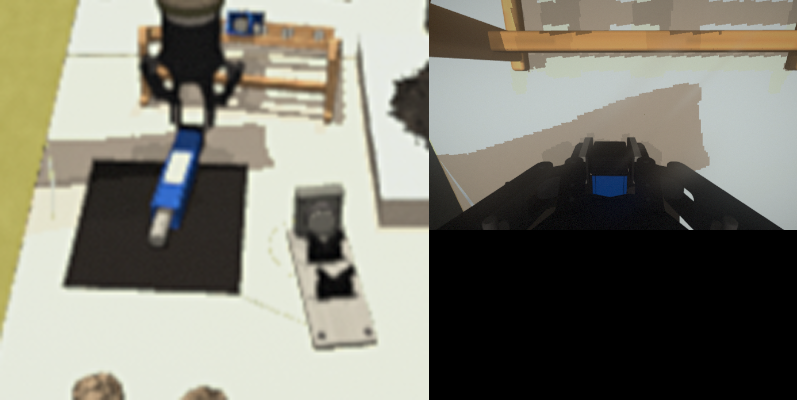

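Call:
arm_command(
  slide=[
    [0,0,0],
    [0,0,0],
    [0,0,0],
    [0,0,-30],
    [-20,0,-35],
    [-40,0,-35],
    [-40,0,-20],
    [-40,0,0],
    [-40,0,0],
    [-40,0,0],
  ],
  turn=[0,0,0,0,0,0,0,0,0,0],
  grip=[0.3,0.3,0.3,0.3,0.3,0.3,0.3,0.3,0.3,0.3],
)

```text
clock: 19.77
position: [0.4341, -0.1266, 0.1343]
ee_rot: [0.754, 0.657, 0.001, 0.0]
ft_force: [2.3, 0.4, -0.4]
grip_width: 0.698
```

Call:
arm_command(
  slide=[
    [-25,0,0],
    [0,0,0],
    [0,0,0],
    [0,0,0],
    [0,0,0],
  ],
  turn=[0,0,0,0,0],
  grip=[0.3,0.3,0.3,0.3,0.3],
)

```text
clock: 20.18
position: [0.4313, -0.1486, 0.1337]
ee_rot: [0.754, 0.657, -0.0, -0.0]
ft_force: [0.2, 0.7, -0.7]
grip_width: 0.697
```

```bash
python3 ov.py p 0.4515 -0.0065 -97.9; python3 -c "
from h import *
tips('wrist',['bar_1','tube_1','cradle','transducer_face','seat'],2)
"
```

```text
t 20.18 p [ 0.4313 -0.1486  0.1337] yaw_y -7.83 F [ 0.22  0.74 -0.73] M [ 0.   -0.01 -0.05] w 0.697 z [-0.  0. -1.] q [-0.5   0.02  0.76  2.04 -0.02  1.08  0.12]
wrist tube_1 0.86 [ 0.452  -0.0093  0.0208]
wrist tube_1 0.24 [ 0.6266 -0.1967  0.0473]
wrist cradle 0.67 [ 0.6277 -0.1844  0.0024]
wrist transducer_face 0.81 [ 0.6233 -0.1326  0.0425]
wrist seat 0.92 [ 0.6286 -0.1965  0.0434]
```

View pics/p.png

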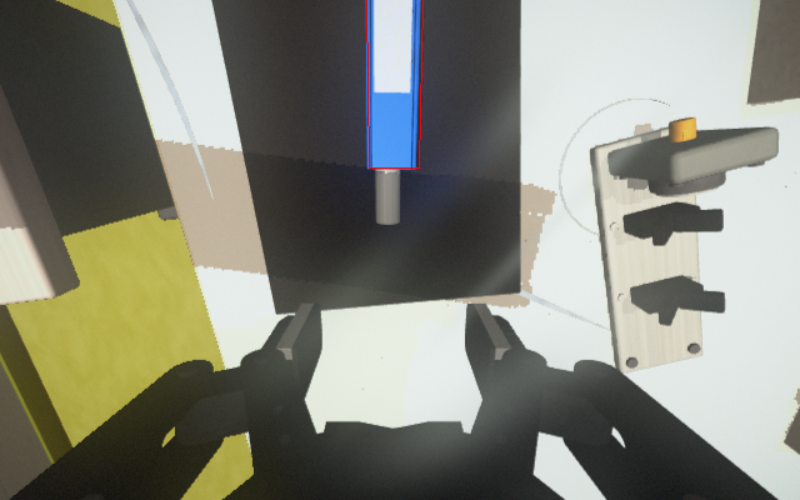

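The bar sticks out of the mouth from about (388,170) to (388,223) in the scaled picture. The cradle is in view too, so I'll measure both.

Run:
```python
from h import *
st(); cam=w2c("wrist")
for p in [(310.4,137),(310.4,178)]: print(np.round(ray(p,.022,cam),4))
# cradle refine: project model lines
def cr(cx,cy,yaw,P):
    a=np.radians(yaw); return [cx+np.cos(a)*P[0]-np.sin(a)*P[1],cy+np.sin(a)*P[0]+np.cos(a)*P[1],P[2]]
b=manip.camera("wrist"); vis=cv2.resize(b,(1280,800),interpolation=cv2.INTER_CUBIC)
for (cx,cy,yaw),col in ((( .6275,-.186,-81.5),(0,0,255)),((.6275,-.186,-83),(0,200,0))):
    for L in ([(-.095,.034,.01),(.095,.034,.01),(.095,-.034,.01),(-.095,-.034,.01)],[(.031,-.0175,.05),(.031,.0175,.05),(.017,.0175,.05),(.017,-.0175,.05)],[(-.028,-.0175,.05),(-.028,.0175,.05),(-.042,.0175,.05),(-.042,-.0175,.05)],[(-.06,-.016,.045),(-.06,0,.029),(-.06,.016,.045)]):
        Q=np.array([proj(cr(cx,cy,yaw,q),cam) for q in L]); cv2.polylines(vis,[np.int32(Q*2)],1,col,1)
cv2.imwrite("pics/q.png",vis[150:640,860:1280])
for y in (80,100,120):pass
```

```text
t 20.53 p [ 0.4312 -0.1493  0.1338] yaw_y -7.89 F [ 0.79  0.28 -0.46] M [-0.01 -0.01 -0.04] w 0.698 z [ 0.  0. -1.] q [-0.5   0.02  0.76  2.04 -0.02  1.08  0.12]
[ 0.4348 -0.0946  0.022 ]
[ 0.4298 -0.1297  0.022 ]
```

View pics/q.png

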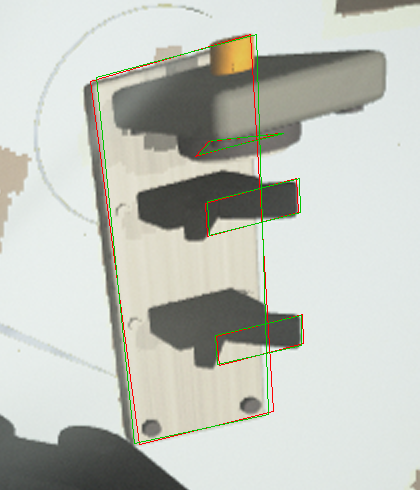

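Run:
```python
from h import *
go([0.4319,-0.1148,0.0055])
```

```text
t 20.58 p [ 0.4312 -0.1494  0.1339] yaw_y -7.91 F [-0.11 -0.1  -0.6 ] M [ 0.02  0.04 -0.01] w 0.701 z [ 0.  0. -1.] q [-0.5   0.02  0.76  2.04 -0.02  1.08  0.12]
turn 0 slide after turn [ 34.4  -4.1 128.4] rows 3.2
```

Call:
arm_command(
  slide=[
    [17,-2,20],
    [17.4,-2,30],
    [0,0,30],
    [0,0,22],
    [0,0,10],
    [0,0,6],
    [0,0,4],
    [0,0,0],
    [0,0,0],
  ],
  turn=[0,0,0,0,0,0,0,0,0],
  grip=[0.3,0.3,0.3,0.3,0.3,0.3,0.3,0.3,0.3],
)

```text
clock: 21.33
position: [0.4326, -0.1152, 0.0127]
ee_rot: [0.754, 0.656, 0.001, 0.0]
ft_force: [0.6, 0.4, 0.1]
grip_width: 0.699
```

Run:
```python
from h import *
go([0.4319,-0.1148,0.0055])
cv2.imwrite("pics/r.png",manip.camera("wrist"))
```

```text
t 21.33 p [ 0.4326 -0.1152  0.0127] yaw_y -7.95 F [0.56 0.39 0.06] M [-0.02 -0.02 -0.01] w 0.699 z [ 0.001  0.    -1.   ] q [-0.48  0.25  0.7   2.16 -0.22  0.8   0.22]
turn 0 slide after turn [ 0.3 -0.8  7.2] rows 0.2
```

View pics/r.png

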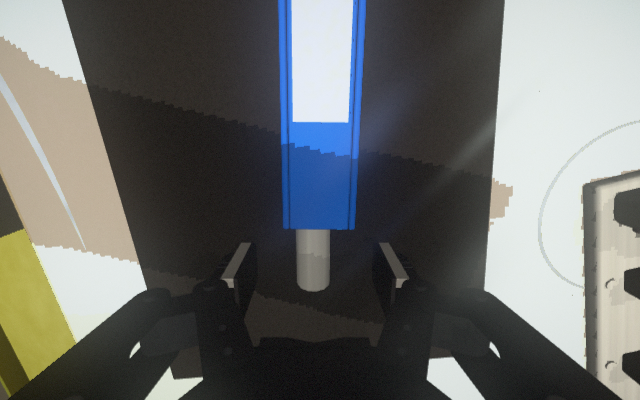

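Call:
arm_command(
  slide=[
    [0,-0.5,4],
    [0,0,3],
    [0,0,0],
    [0,0,0],
    [0,0,0],
    [0,0,0],
    [0,0,0],
    [0,0,0],
  ],
  turn=[0,0,0,0,0,0,0,0],
  grip=[0.3,0.3,0.3,1,1,1,1,1],
  newtons=70,
)

```text
clock: 22.05
position: [0.4316, -0.115, 0.0051]
ee_rot: [0.754, 0.657, 0.0, 0.0]
ft_force: [0.1, -0.4, 3.5]
grip_width: 0.184
```

```bash
python3 look.py s
```

```text
t 22.05 p [ 0.4316 -0.115   0.0051] yaw_y -7.93 F [ 0.06 -0.38  3.55] M [ 0.02  0.05 -0.01] w 0.184 z [ 0.  0. -1.] q [-0.47  0.26  0.69  2.17 -0.24  0.78  0.23]
t 22.15 p [ 0.4317 -0.115   0.005 ] yaw_y -7.93 F [-0.16  0.14  2.9 ] M [-0.05  0.06 -0.04] w 0.183 z [ 0.  0. -1.] q [-0.47  0.26  0.69  2.17 -0.24  0.78  0.23]
```

View pics/s.png

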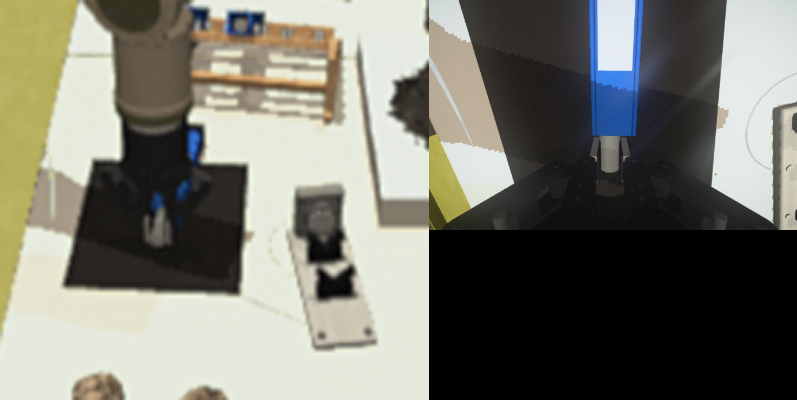

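Call:
arm_command(
  slide=[
    [-3,0,-2],
    [-8,0,-1],
    [-13,0,0],
    [-16,0,0],
    [-16,0,0],
    [-16,0,0],
    [-16,0,0],
    [-16,0,0],
    [-14,0,0],
    [-8,0,0],
  ],
  turn=[0,0,0,0,0,0,0,0,0,0],
  grip=[1,1,1,1,1,1,1,1,1,1],
)

```text
clock: 22.98
position: [0.413, -0.242, 0.0078]
ee_rot: [0.755, 0.656, -0.0, 0.0]
ft_force: [-0.2, -0.2, -2.0]
grip_width: 0.182
```

Call:
arm_command(
  slide=[
    [0,0,0],
    [0,0,0],
    [0,0,0],
  ],
  turn=[0,0,0],
  grip=[1,1,1],
)

```text
clock: 23.23
position: [0.414, -0.2389, 0.0076]
ee_rot: [0.754, 0.657, 0.0, -0.0]
ft_force: [0.0, -0.1, -2.0]
grip_width: 0.181
```

```bash
python3 look.py t; cp pics/t.png pics/t1.png
```

```text
t 23.23 p [ 0.414  -0.2389  0.0076] yaw_y -7.89 F [ 0.01 -0.13 -2.01] M [-0.16  0.04 -0.02] w 0.181 z [-0.     0.001 -1.   ] q [-0.21  0.34  0.72  2.09 -0.31  0.82  0.56]
t 23.33 p [ 0.4142 -0.2388  0.0077] yaw_y -7.85 F [-0.16  0.8  -3.34] M [-0.19  0.05 -0.01] w 0.185 z [-0.     0.001 -1.   ] q [-0.21  0.34  0.72  2.09 -0.31  0.82  0.56]
```

View pics/t.png

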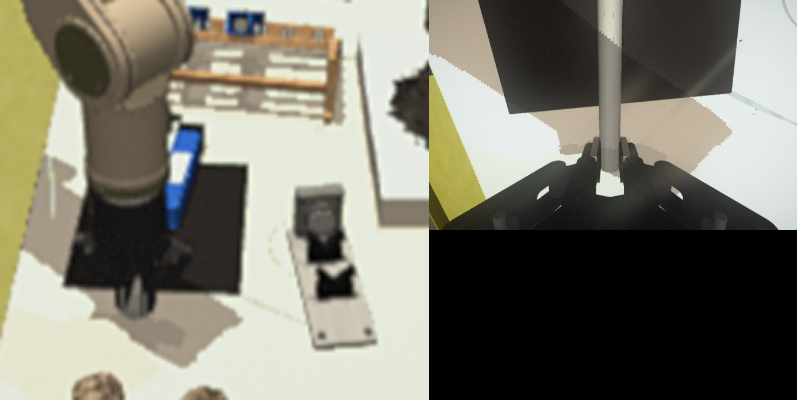

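Call:
arm_command(
  slide=[
    [0,0,-10],
    [0,0,-25],
    [0,0,-35],
    [0,0,-35],
    [0,0,-25],
    [0,0,-10],
    [0,0,0],
    [0,0,0],
    [0,0,0],
  ],
  turn=[0,0,0,-5,-5.9,-5,0,0,0],
  grip=[1,1,1,1,1,1,1,1,1],
)

```text
clock: 24.08
position: [0.4135, -0.2392, 0.147]
ee_rot: [0.657, 0.754, -0.0, -0.001]
ft_force: [0.1, -0.2, -3.8]
grip_width: 0.178
```

```bash
python3 look.py u
python3 - <<'E'
from h import *
go([0.6379,-0.2603,0.15],8)
for n in("side","top"):
    tips(n,["bar_1"],2)
E
```

```text
t 24.08 p [ 0.4135 -0.2392  0.147 ] yaw_y 7.82 F [ 0.13 -0.2  -3.83] M [-0.16 -0.   -0.02] w 0.178 z [-0.001  0.001 -1.   ] q [-0.32  0.07  0.78  1.98 -0.06  1.11  0.63]
t 24.18 p [ 0.4133 -0.2394  0.1467] yaw_y 7.87 F [ 0.2   0.16 -2.34] M [-0.15 -0.02  0.02] w 0.18 z [-0.002  0.    -1.   ] q [-0.32  0.07  0.78  1.98 -0.06  1.11  0.63]
t 24.18 p [ 0.4133 -0.2394  0.1467] yaw_y 7.87 F [ 0.2   0.16 -2.34] M [-0.15 -0.02  0.02] w 0.18 z [-0.002  0.    -1.   ] q [-0.32  0.07  0.78  1.98 -0.06  1.11  0.63]
turn -0.1 slide after turn [-52.  219.5  -3.7] rows 5.4
side bar_1 0.57 [0.4464 0.2654 0.077 ]
side bar_1 0.42 [0.5306 0.2484 0.073 ]
```

View pics/u.png

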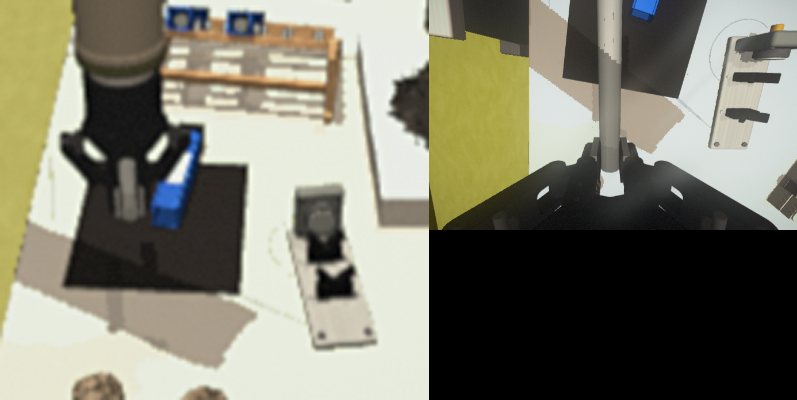

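```bash
cat > bp.py <<'E'
from h import *
import sys
o,R,y=st(); cam=w2c("wrist"); b=manip.camera("wrist")
cv2.imwrite("pics/%s.png"%sys.argv[1],b)
p=o["position"]; g=cv2.cvtColor(b,cv2.COLOR_BGR2GRAY).astype(float)
C=-cam[0].T@cam[1]
for pitch in (-6,-3,0,3,6):
    a=np.radians(pitch); d=R[:,0]*np.cos(a)+np.array([0,0,np.sin(a)])
    base=p+np.array([0,0,.0095])
    out=[]
    for s in (.04,.06,.08,.1,.125):
        c=base+d*s; v=C-c; v/=np.linalg.norm(v); side=np.cross(d,v); side/=np.linalg.norm(side)
        e=[proj(c+sg*side*.009,cam) for sg in(1,-1)]
        out.append((round((e[0][1]+e[1][1])/2),round(abs(e[0][0]-e[1][0]),1),round((e[0][0]+e[1][0])/2,1)))
    print(pitch,out)
E
python3 bp.py v
```

```text
t 24.28 p [ 0.4135 -0.2396  0.147 ] yaw_y 7.9 F [ 0.05 -0.1  -2.27] M [-0.18  0.   -0.02] w 0.182 z [-0.002  0.    -1.   ] q [-0.31  0.07  0.78  1.98 -0.06  1.11  0.63]
-6 [(186, np.float64(37.5), np.float64(315.3)), (143, np.float64(38.5), np.float64(315.3)), (99, np.float64(39.5), np.float64(315.3)), (51, np.float64(40.5), np.float64(315.4)), (-11, np.float64(42.0), np.float64(315.4))]
-3 [(186, np.float64(38.0), np.float64(315.3)), (143, np.float64(39.3), np.float64(315.3)), (97, np.float64(40.7), np.float64(315.3)), (48, np.float64(42.2), np.float64(315.4)), (-19, np.float64(44.2), np.float64(315.4))]
0 [(187, np.float64(38.6), np.float64(315.3)), (144, np.float64(40.2), np.float64(315.3)), (96, np.float64(42.0), np.float64(315.4)), (44, np.float64(44.0), np.float64(315.4)), (-28, np.float64(46.7), np.float64(315.5))]
3 [(188, np.float64(39.2), np.float64(315.3)), (145, np.float64(41.2), np.float64(315.3)), (96, np.float64(43.4), np.float64(315.4)), (42, np.float64(45.9), np.float64(315.5)), (-35, np.float64(49.4), np.float64(315.5))]
6 [(190, np.float64(39.8), np.float64(315.3)), (146, np.float64(42.2), np.float64(315.4)), (96, np.float64(44.9), np.float64(315.4)), (40, np.float64(48.0), np.float64(315.5)), (-43, np.float64(52.5), np.float64(315.6))]
```

View pics/v.png

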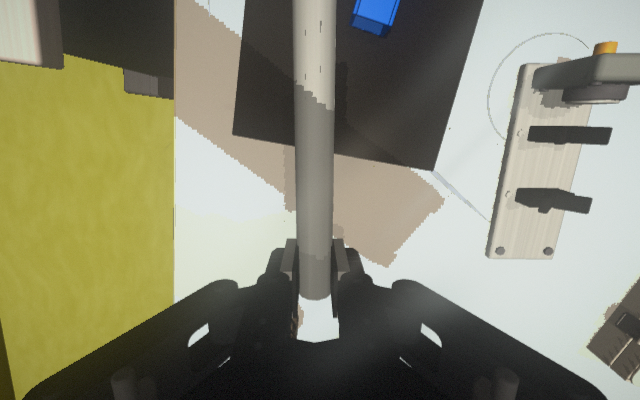

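Run:
```python
import cv2,numpy as np
b=cv2.imread("pics/v.png"); g=cv2.GaussianBlur(cv2.cvtColor(b,cv2.COLOR_BGR2GRAY),(1,9),0).astype(float)
for v in (15,45,70,120,135,144,160,186,200,215):
    d=np.gradient(g[v]); L=280+np.argmax(np.abs(d[280:305])); Rr=322+np.argmax(np.abs(d[322:350]))
    print(v,L,Rr,Rr-L)
```

```text
15 292 335 43
45 293 335 42
70 293 335 42
120 294 334 40
135 294 333 39
144 295 333 38
160 295 333 38
186 295 333 38
200 284 333 49
215 296 332 36
```

Run:
```python
from h import *
go([0.6386,-0.2652,0.095])
```

```text
t 24.33 p [ 0.4136 -0.2397  0.1471] yaw_y 7.91 F [-1.18  0.43 -2.4 ] M [-0.16  0.01  0.04] w 0.181 z [-0.002  0.    -1.   ] q [-0.31  0.07  0.78  1.98 -0.06  1.11  0.63]
turn 0 slide after turn [-56.3 219.5  51.8] rows 5.6
```

Call:
arm_command(
  slide=[
    [-10,12,0],
    [-10,25,0],
    [-10,34,0],
    [-10,38,0],
    [-10,38,0],
    [-6.3,34,0],
    [0,24,10],
    [0,14.5,20],
    [0,0,15],
    [0,0,7],
  ],
  turn=[0,0,0,0,0,0,0,0,0,0],
  grip=[1,1,1,1,1,1,1,1,1,1],
)

```text
clock: 25.17
position: [0.6382, -0.2642, 0.092]
ee_rot: [0.656, 0.755, -0.001, -0.002]
ft_force: [-0.7, -0.3, -2.7]
grip_width: 0.183
```

Call:
arm_command(
  slide=[
    [0,0,0],
    [0,0,0],
    [0,0,0],
  ],
  turn=[0,0,0],
  grip=[1,1,1],
)

```text
clock: 25.42
position: [0.639, -0.2658, 0.0972]
ee_rot: [0.657, 0.754, 0.0, 0.001]
ft_force: [-0.2, -0.1, -2.7]
grip_width: 0.182
```

```bash
cat > cv.py <<'E'
from h import *
import sys
def cr(cx,cy,yaw,P):
    a=np.radians(yaw); return [cx+np.cos(a)*P[0]-np.sin(a)*P[1],cy+np.sin(a)*P[0]+np.cos(a)*P[1],P[2]]
n=sys.argv[1]; cx,cy,yaw=map(float,sys.argv[2:5])
st(); cam=w2c("wrist"); b=manip.camera("wrist"); vis=b.copy()
s=manip.camera("side"); sc=w2c("side")
def draw(vis,cam,k,off=(0,0)):
    for L in ([(-.095,.034,.01),(.095,.034,.01),(.095,-.034,.01),(-.095,-.034,.01)],[(.031,-.0175,.05),(.031,.0175,.05),(.017,.0175,.05),(.017,-.0175,.05)],[(-.028,-.0175,.05),(-.028,.0175,.05),(-.042,.0175,.05),(-.042,-.0175,.05)],[(-.06,0,.045),(.12,0,.045)]):
        Q=np.array([proj(cr(cx,cy,yaw,q),cam) for q in L]); cv2.polylines(vis,[np.int32((Q-off)*k)],1,(0,0,255),1)
big=cv2.resize(vis,(1280,800),interpolation=cv2.INTER_CUBIC); draw(big,cam,2)
cv2.imwrite(f"pics/{n}.png",big[:580,320:960])
cv2.imwrite(f"pics/{n}s.png",cv2.resize(s[185:285,310:410],(600,600),interpolation=cv2.INTER_CUBIC))
E
python3 cv.py w .6275 -.186 -82; python3 -c "
from h import *
go([0.6386,-0.2652,0.095],8)
tips('wrist',['transducer_face','seat','cradle'],1)"
```

```text
t 25.42 p [ 0.639  -0.2658  0.0972] yaw_y 7.91 F [-0.19 -0.13 -2.72] M [-0.17 -0.04  0.03] w 0.182 z [ 0.001 -0.    -1.   ] q [-0.13  0.66  0.68  1.44 -0.42  1.19  0.74]
t 25.52 p [ 0.6394 -0.2655  0.0973] yaw_y 7.94 F [ 0.36  0.45 -2.49] M [-0.15 -0.   -0.01] w 0.18 z [ 0.002 -0.    -1.   ] q [-0.13  0.66  0.68  1.44 -0.42  1.19  0.74]
turn -0.1 slide after turn [ 0.4 -0.7  2.3] rows 0.1
```

View pics/w.png

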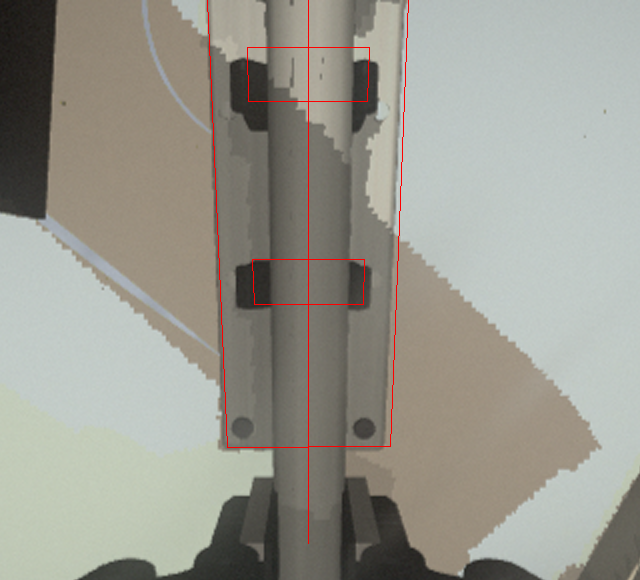

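View pics/ws.png

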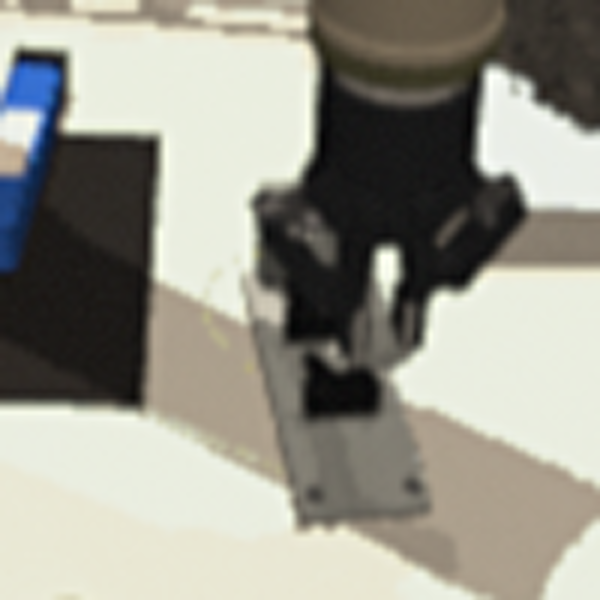

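Call:
arm_command(
  slide=[
    [0,-1.6,10],
    [0,0,15],
    [0,0,12],
    [0,0,8],
    [0,0,3],
    [0,0,2],
    [0,0,2],
    [0,0,2],
    [0,0,0],
    [0,0,0],
  ],
  turn=[0,0,0,0,0,0,0,0,0,0],
  grip=[1,1,1,1,1,1,1,1,1,1],
  newtons=50,
)

```text
clock: 26.5
position: [0.6378, -0.2653, 0.0422]
ee_rot: [0.656, 0.755, 0.0, 0.0]
ft_force: [-0.2, 0.2, -3.3]
grip_width: 0.179
```

```bash
python3 cv.py x .6272 -.187 -82; python3 -c "
from h import *
st()"
```

```text
t 26.5 p [ 0.6378 -0.2653  0.0422] yaw_y 7.97 F [-0.15  0.19 -3.32] M [-0.05 -0.02 -0.01] w 0.179 z [ 0.001 -0.    -1.   ] q [-0.11  0.71  0.65  1.49 -0.46  1.1   0.77]
t 26.6 p [ 0.6379 -0.2654  0.0423] yaw_y 7.97 F [-0.84 -0.1  -2.81] M [-0.16  0.01 -0.06] w 0.177 z [ 0.001 -0.    -1.   ] q [-0.11  0.71  0.65  1.49 -0.46  1.1   0.77]
```

View pics/x.png

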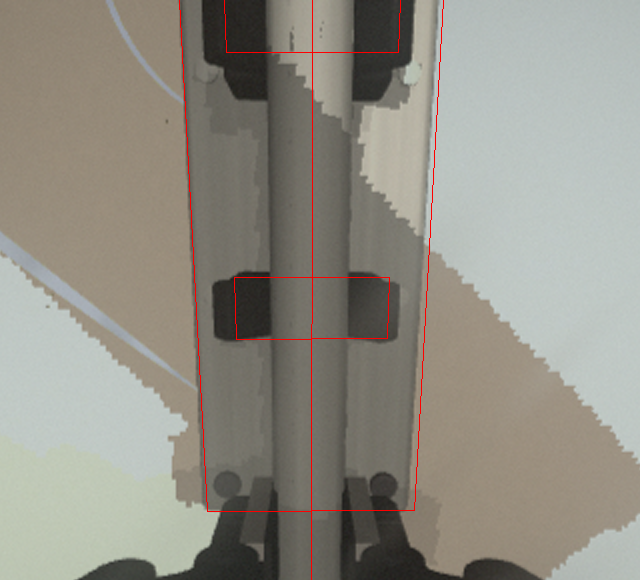

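Call:
arm_command(
  slide=[
    [0,-0.7,1],
    [0,0,1.5],
    [0,0,1.5],
    [0,0,0],
    [0,0,0],
  ],
  turn=[0,0,0,0,0],
  grip=[1,1,1,1,1],
  newtons=40,
)

```text
clock: 27.02
position: [0.6369, -0.2653, 0.0377]
ee_rot: [0.656, 0.755, 0.0, -0.0]
ft_force: [-0.3, -0.3, -2.6]
grip_width: 0.182
```

```bash
cat > ff.py <<'E'
from h import *
F=[];M=[]
for k in range(4):
    manip.camera("wrist"); o=manip.get_obs(); F.append(o["ft_force"]);M.append(o["torque"])
st(); print("mean F",np.round(np.mean(F,0),2),"M",np.round(np.mean(M,0),3))
E
python3 ff.py
```

```text
t 27.22 p [ 0.637  -0.2654  0.0379] yaw_y 7.98 F [-0.39  0.03 -1.81] M [-0.18  0.01  0.02] w 0.181 z [ 0.  0. -1.] q [-0.11  0.71  0.64  1.49 -0.46  1.09  0.77]
mean F [-0.32  0.15 -2.74] M [-0.159 -0.021 -0.001]
```

Call:
arm_command(
  slide=[
    [0,0,1],
    [0,0,1],
    [0,0,1],
    [0,0,0],
    [0,0,0],
  ],
  turn=[0,0,0,0,0],
  grip=[1,1,1,1,1],
)

```text
clock: 27.63
position: [0.637, -0.2654, 0.035]
ee_rot: [0.656, 0.755, 0.0, 0.0]
ft_force: [-0.9, 0.2, 0.1]
grip_width: 0.183
```

```bash
python3 ff.py
```

```text
t 27.83 p [ 0.637  -0.2655  0.035 ] yaw_y 7.97 F [-0.52 -0.05  0.87] M [-0.04  0.17  0.04] w 0.179 z [ 0. -0. -1.] q [-0.11  0.72  0.64  1.49 -0.46  1.09  0.77]
mean F [-0.54 -0.25  0.71] M [0.005 0.156 0.015]
```

```bash
python3 cv.py y .6272 -.187 -82
```

```text
t 27.83 p [ 0.637  -0.2655  0.035 ] yaw_y 7.97 F [-0.52 -0.05  0.87] M [-0.04  0.17  0.04] w 0.179 z [ 0. -0. -1.] q [-0.11  0.72  0.64  1.49 -0.46  1.09  0.77]
```

View pics/y.png

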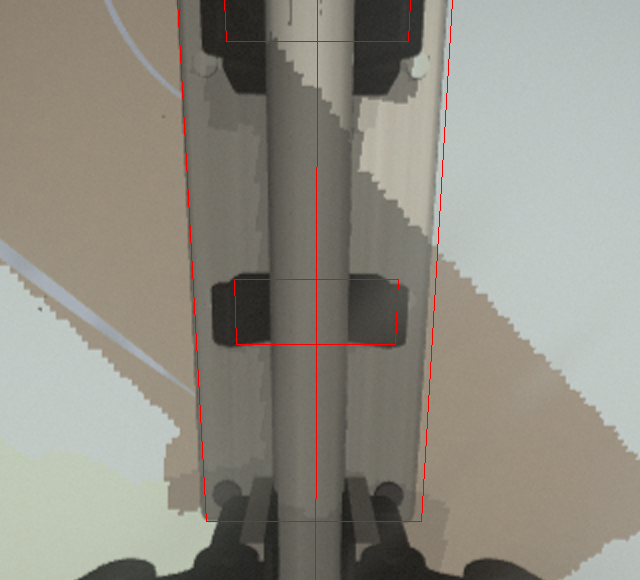

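View pics/ys.png

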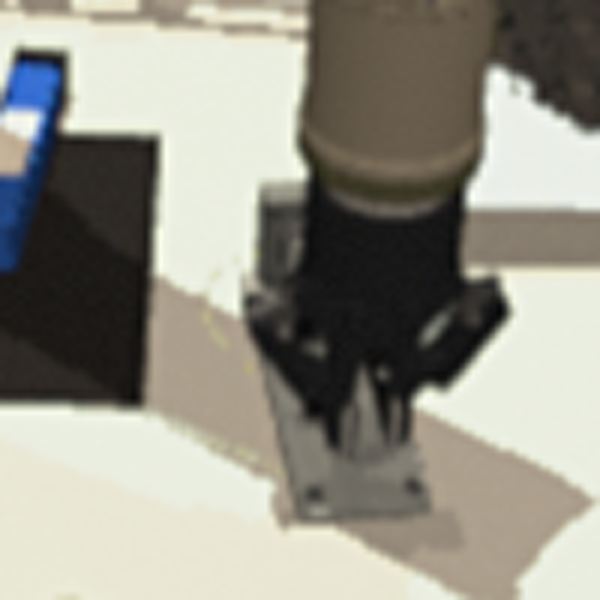

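Call:
arm_command(
  slide=[
    [0,0,-0.7],
    [2,0,0],
    [2,0,0],
    [2,0,0],
    [2,0,0],
    [2,0,0],
    [0,0,0],
  ],
  turn=[0,0,0,0,0,0,0],
  grip=[1,1,1,1,1,1,1],
)

```text
clock: 28.52
position: [0.6356, -0.2547, 0.0355]
ee_rot: [0.656, 0.755, 0.0, -0.0]
ft_force: [0.2, 0.4, -0.1]
grip_width: 0.181
```

```bash
python3 ff.py
```

```text
t 28.72 p [ 0.6356 -0.2551  0.0354] yaw_y 7.99 F [ 0.08  1.18 -1.55] M [ 0.23 -0.12 -0.12] w 0.184 z [-0.     0.001 -1.   ] q [-0.13  0.71  0.64  1.51 -0.46  1.08  0.76]
mean F [ 0.28  0.77 -0.74] M [ 0.227 -0.041 -0.089]
```

Call:
arm_command(
  slide=[
    [1.5,0,0],
    [1.5,0,0],
    [0,0,0],
    [0,0,0],
  ],
  turn=[0,0,0,0],
  grip=[1,1,1,1],
)

```text
clock: 29.05
position: [0.6352, -0.2524, 0.0356]
ee_rot: [0.656, 0.755, 0.0, 0.0]
ft_force: [1.2, 0.0, -0.6]
grip_width: 0.179
```

```bash
python3 ff.py
```

```text
t 29.25 p [ 0.6352 -0.2524  0.0356] yaw_y 7.97 F [ 1.33 -0.37 -0.56] M [-0.02 -0.2  -0.14] w 0.181 z [ 0.  0. -1.] q [-0.13  0.7   0.64  1.51 -0.46  1.08  0.75]
mean F [ 0.89 -0.28 -0.87] M [ 0.007 -0.235 -0.133]
```

Call:
arm_command(
  slide=[
    [1,0,0],
    [1,0,0],
    [0,0,0],
    [0,0,0],
  ],
  turn=[0,0,0,0],
  grip=[1,1,1,1],
)

```text
clock: 29.58
position: [0.6348, -0.2524, 0.036]
ee_rot: [0.657, 0.754, -0.001, 0.001]
ft_force: [1.5, -5.9, -1.3]
grip_width: 0.182
```

```bash
python3 ff.py; python3 cv.py z .6272 -.187 -82
```

```text
t 29.78 p [ 0.6348 -0.2524  0.0359] yaw_y 7.89 F [ 2.02 -5.77 -1.68] M [-1.12 -0.5  -0.17] w 0.183 z [ 0.001 -0.002 -1.   ] q [-0.14  0.7   0.65  1.51 -0.45  1.08  0.75]
mean F [ 1.7  -5.56 -1.73] M [-1.204 -0.485 -0.162]
t 29.78 p [ 0.6348 -0.2524  0.0359] yaw_y 7.89 F [ 2.02 -5.77 -1.68] M [-1.12 -0.5  -0.17] w 0.183 z [ 0.001 -0.002 -1.   ] q [-0.14  0.7   0.65  1.51 -0.45  1.08  0.75]
```

View pics/z.png

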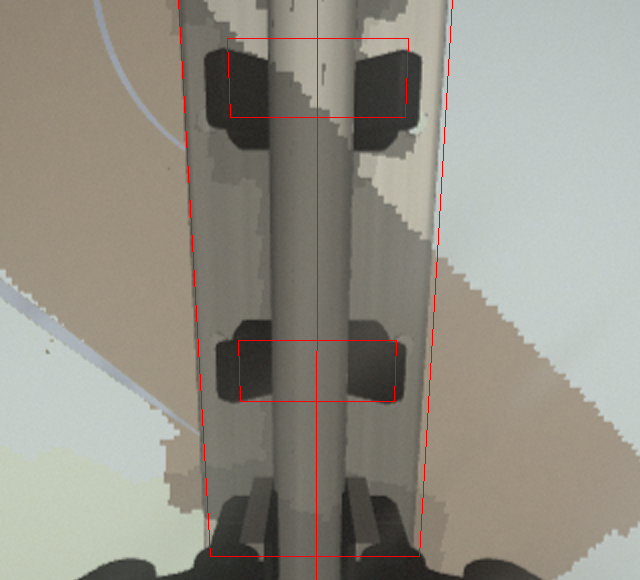

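The bar has stopped against the transducer, with about 5.6 N along its axis. Next I'll set it fully down and release it.

Call:
arm_command(
  slide=[
    [0,0,0.6],
    [0,0,0.4],
    [0,0,0],
    [0,0,0],
  ],
  turn=[0,0,0,0],
  grip=[1,1,1,1],
  newtons=20,
)

```text
clock: 30.22
position: [0.6349, -0.2524, 0.0353]
ee_rot: [0.657, 0.754, -0.001, 0.001]
ft_force: [1.7, -5.2, 1.3]
grip_width: 0.178
```

```bash
python3 ff.py
```

```text
t 30.42 p [ 0.635  -0.2524  0.0353] yaw_y 7.9 F [ 1.69 -4.9   0.94] M [-0.99 -0.35 -0.06] w 0.178 z [ 0.001 -0.002 -1.   ] q [-0.14  0.7   0.65  1.52 -0.46  1.08  0.75]
mean F [ 1.54 -4.81  1.17] M [-1.032 -0.368 -0.068]
```

Call:
arm_command(
  slide=[
    [0,0,0],
    [0,0,0],
    [0,0,0],
    [0,0,0],
    [0,0,0],
    [0,0,0],
  ],
  turn=[0,0,0,0,0,0],
  grip=[0.8,0.77,0.7,0.5,0.4,0.4],
)

```text
clock: 30.92
position: [0.6348, -0.2502, 0.0345]
ee_rot: [0.656, 0.755, 0.0, -0.0]
ft_force: [-0.0, -0.4, -0.5]
grip_width: 0.599
```

```bash
python3 ff.py; python3 cv.py aa .6272 -.187 -82
```

```text
t 31.12 p [ 0.6349 -0.2504  0.0345] yaw_y 7.98 F [-0.87 -0.66 -0.49] M [-0.   -0.03  0.  ] w 0.598 z [-0.  0. -1.] q [-0.14  0.7   0.64  1.52 -0.46  1.08  0.75]
mean F [ 0.08 -0.25  0.34] M [ 0.021  0.014 -0.01 ]
t 31.12 p [ 0.6349 -0.2504  0.0345] yaw_y 7.98 F [-0.87 -0.66 -0.49] M [-0.   -0.03  0.  ] w 0.598 z [-0.  0. -1.] q [-0.14  0.7   0.64  1.52 -0.46  1.08  0.75]
```

View pics/aa.png

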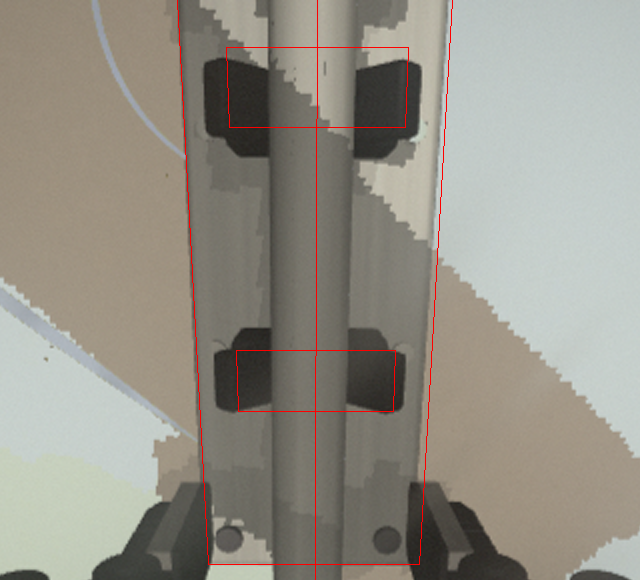

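Call:
arm_command(
  slide=[
    [0,0,-10],
    [0,0,-25],
    [0,0,-35],
    [0,0,-35],
    [-10,0,-20],
    [0,0,0],
    [0,0,0],
    [0,0,0],
    [0,0,0],
  ],
  turn=[0,0,0,0,0,0,0,0,0],
  grip=[0.4,0.4,0.4,0.4,0.4,0.4,0.4,0.4,0.4],
)

```text
clock: 31.97
position: [0.6358, -0.2597, 0.1584]
ee_rot: [0.656, 0.755, -0.0, -0.001]
ft_force: [-0.2, -0.2, -0.7]
grip_width: 0.597
```

Run:
```python
from h import *
st(); cam=w2c("wrist"); b=manip.camera("wrist"); cv2.imwrite("pics/ab.png",cv2.resize(b,(800,500),interpolation=cv2.INTER_CUBIC))
tips("wrist",["bar_1","seat","transducer_face"],1)
```

```text
t 31.97 p [ 0.6358 -0.2597  0.1584] yaw_y 7.99 F [-0.21 -0.18 -0.65] M [ 0.01  0.01 -0.02] w 0.597 z [-0.002  0.001 -1.   ] q [-0.15  0.6   0.71  1.4  -0.39  1.29  0.72]
wrist bar_1 0.73 [ 0.6251 -0.2016  0.0485]
wrist seat 0.74 [ 0.6306 -0.1996  0.0457]
wrist transducer_face 0.72 [ 0.6247 -0.1327  0.0428]
```

View pics/ab.png

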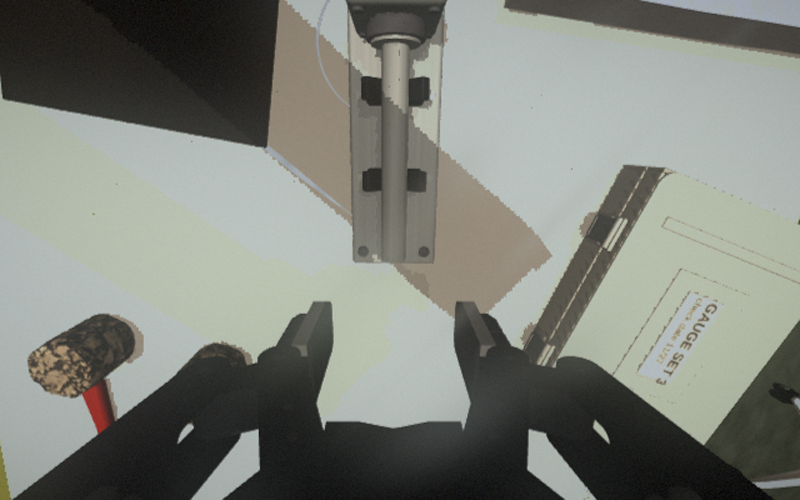

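Run:
```python
from h import *
cam=w2c("wrist"); b=cv2.imread("pics/ab.png")
a=np.radians(-82);u=np.array([np.cos(a),np.sin(a),0]);v=np.array([-u[1],u[0],0]);O=np.array([.6268,-.187,0])
for x in(-60,80): print(x,[np.round(proj(O+u*x/1e3+np.array([0,0,z]),cam)*1.25,1) for z in(.036,.045,.054)])
c=b[0:120,330:460]; cv2.imwrite("pics/ac.png",cv2.resize(c,None,fx=5,fy=5,interpolation=cv2.INTER_CUBIC))
t=manip.camera("top"); s=manip.camera("side")
cv2.imwrite("pics/ad.png",cv2.resize(t[140:250,215:435],None,fx=3.6,fy=3.6,interpolation=cv2.INTER_CUBIC))
cv2.imwrite("pics/ae.png",cv2.resize(s[130:310,260:400],None,fx=3.3,fy=3.3,interpolation=cv2.INTER_CUBIC))
```

```text
-60 [array([395.3,  46.2]), array([395.4,  42.4]), array([395.4,  38.4])]
80 [array([395. , 253.1]), array([395. , 256.6]), array([395.1, 260.3])]
```

View pics/ac.png

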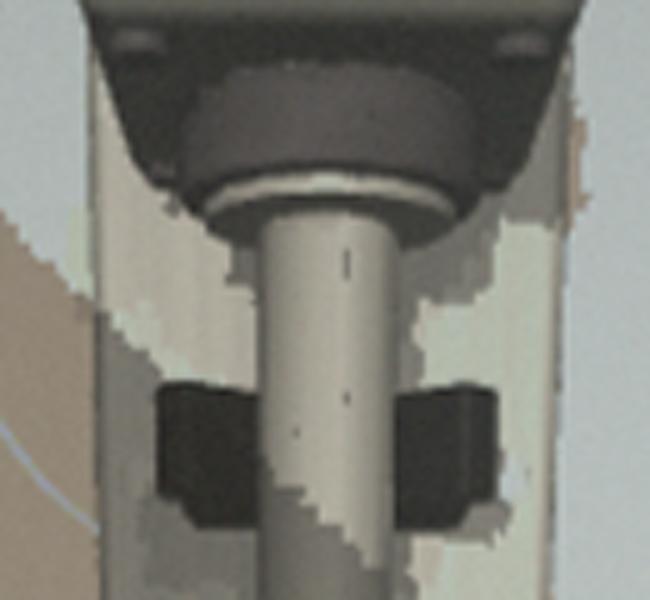

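View pics/ad.png

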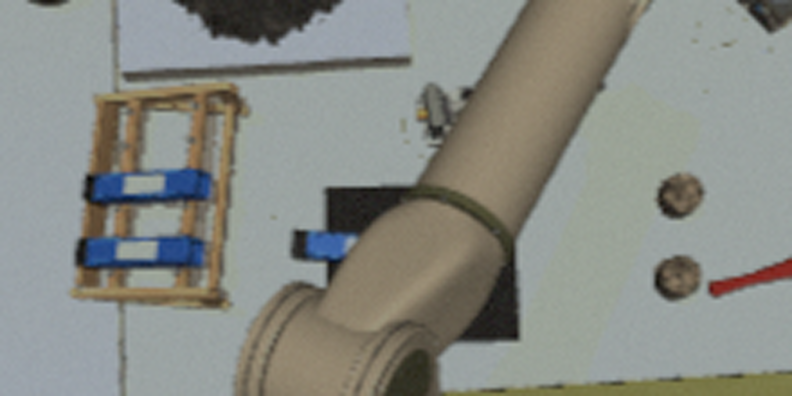

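View pics/ae.png

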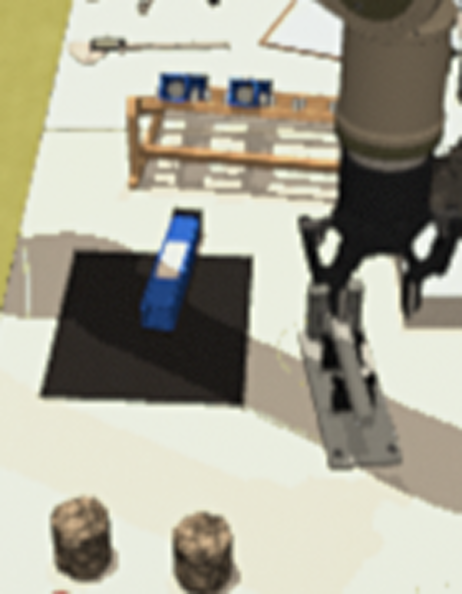

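The bar's end meets the transducer face, the tube lies flat on the mat, and the two light tubes are in the rack. As a check I'll push the free end gently with closed fingers to confirm it is against the stop.

Run:
```python
from h import *
go([0.6408,-0.2875,0.036])
```

```text
t 32.27 p [ 0.6361 -0.2602  0.1591] yaw_y 7.98 F [-0.92  0.04  0.23] M [0.   0.01 0.02] w 0.598 z [-0.001  0.    -1.   ] q [-0.15  0.6   0.71  1.4  -0.39  1.29  0.72]
turn 0 slide after turn [-27.7   0.9 123.1] rows 3.0
```

Call:
arm_command(
  slide=[
    [-14,0.5,0],
    [-14,0.4,10],
    [0,0,30],
    [0,0,35],
    [0,0,30],
    [0,0,12],
    [0,0,5],
    [0,0,0],
    [0,0,0],
    [0,0,0],
  ],
  turn=[0,0,0,0,0,0,0,0,0,0],
  grip=[1,1,1,1,1,1,1,1,1,1],
)

```text
clock: 33.1
position: [0.6422, -0.2887, 0.0398]
ee_rot: [0.656, 0.755, 0.001, 0.001]
ft_force: [-0.1, 0.2, -0.4]
grip_width: -0.002
```

```bash
python3 ff.py; python3 -c "
from h import *
cv2.imwrite('pics/af.png',manip.camera('wrist'))"
```

```text
t 33.3 p [ 0.6416 -0.2882  0.0387] yaw_y 7.98 F [ 0.01 -0.19  0.07] M [0.   0.01 0.03] w -0.001 z [ 0.002 -0.    -1.   ] q [-0.07  0.74  0.65  1.45 -0.47  1.11  0.8 ]
mean F [ 0.1  -0.25  0.19] M [ 0.02  -0.025  0.017]
```

View pics/af.png

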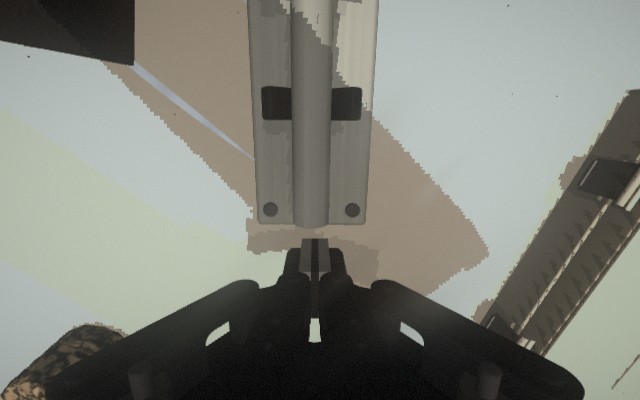

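Call:
arm_command(
  slide=[
    [3,0,0],
    [2,0,0],
    [1,0,0],
    [1,0,0],
    [0,0,0],
  ],
  turn=[0,0,0,0,0],
  grip=[1,1,1,1,1],
)

```text
clock: 33.77
position: [0.6401, -0.2807, 0.0375]
ee_rot: [0.656, 0.755, 0.0, -0.0]
ft_force: [-0.1, -0.3, 0.1]
grip_width: 0.005
```

```bash
python3 ff.py
```

```text
t 33.97 p [ 0.64   -0.2812  0.0375] yaw_y 7.97 F [-0.15 -0.65  0.3 ] M [-0.01  0.02 -0.03] w -0.003 z [-0. -0. -1.] q [-0.08  0.73  0.65  1.46 -0.47  1.1   0.79]
mean F [0.17 0.06 0.12] M [-0.    -0.012 -0.035]
```

Call:
arm_command(
  slide=[
    [1,0,0],
    [1,0,0],
    [0,0,0],
  ],
  turn=[0,0,0],
  grip=[1,1,1],
)

```text
clock: 34.22
position: [0.6397, -0.2791, 0.0375]
ee_rot: [0.656, 0.755, -0.0, 0.0]
ft_force: [0.2, -1.4, -0.4]
grip_width: -0.002
```

```bash
python3 ff.py
```

```text
t 34.42 p [ 0.6398 -0.2791  0.0376] yaw_y 7.97 F [-0.58 -0.47 -1.19] M [-0.11  0.03 -0.01] w -0.002 z [ 0.  0. -1.] q [-0.09  0.73  0.65  1.47 -0.47  1.1   0.79]
mean F [-0.2  -0.18 -0.47] M [-0.107  0.02  -0.028]
```

Call:
arm_command(
  slide=[
    [0.7,0,0],
    [0.7,0,0],
    [0,0,0],
  ],
  turn=[0,0,0],
  grip=[1,1,1],
)

```text
clock: 34.67
position: [0.6395, -0.2791, 0.0378]
ee_rot: [0.657, 0.754, -0.001, 0.001]
ft_force: [1.9, -5.6, -1.4]
grip_width: -0.001
```

```bash
python3 ff.py
```

```text
t 34.87 p [ 0.6396 -0.2791  0.0378] yaw_y 7.92 F [ 0.99 -5.13 -1.13] M [-1.06 -0.28 -0.01] w 0.002 z [ 0.001 -0.002 -1.   ] q [-0.09  0.73  0.65  1.47 -0.47  1.1   0.78]
mean F [ 1.21 -4.73 -1.02] M [-1.085 -0.291 -0.023]
```

The bar didn't move under 4.7 N, so it is against the stop. I'll back off and take a final look.

Call:
arm_command(
  slide=[
    [-4,0,0],
    [-8,0,0],
    [-8,0,-10],
    [0,0,-25],
    [0,0,-35],
    [0,0,-35],
    [0,0,-25],
    [0,0,0],
    [0,0,0],
    [0,0,0],
  ],
  turn=[0,0,0,0,0,0,0,0,0,0],
  grip=[1,1,1,1,1,1,1,1,1,1],
)

```text
clock: 35.7
position: [0.6421, -0.2978, 0.1674]
ee_rot: [0.656, 0.754, 0.0, -0.0]
ft_force: [-0.1, 1.0, -0.3]
grip_width: -0.002
```

Run:
```python
from h import *
st(); b=manip.camera("wrist"); s=manip.camera("side"); t=manip.camera("top")
cv2.imwrite("pics/ag.png",np.hstack([cv2.resize(b[:260,150:450],(400,347)),cv2.resize(s[130:390,250:400],(200,347))]))
cv2.imwrite("pics/ah.png",cv2.resize(t[130:260,110:470],(790,285)))
```

```text
t 35.7 p [ 0.6421 -0.2978  0.1674] yaw_y 7.95 F [-0.09  1.01 -0.31] M [0.04 0.03 0.02] w -0.002 z [-0.     0.001 -1.   ] q [-0.08  0.64  0.7   1.32 -0.41  1.33  0.76]
```

View pics/ag.png

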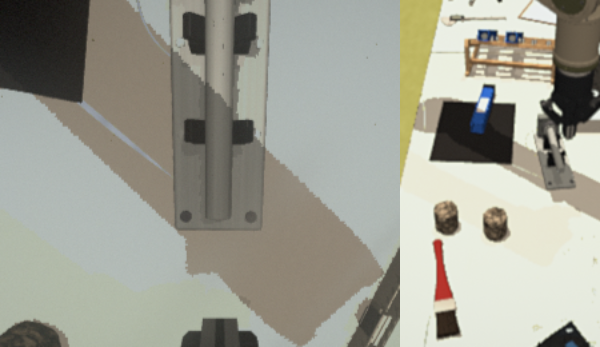

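View pics/ah.png

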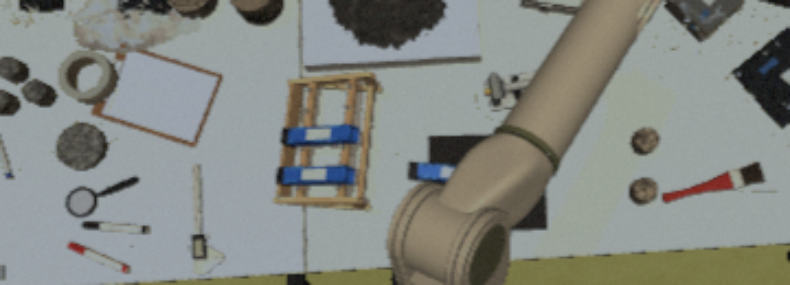

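```bash
python3 -c "
from workcell import manip
print(manip.hand_in())"
```

```text
the job is handed in; nothing more can be done
None
```

The steel bar is lying in both V rests of the cradle with its end against the transducer face, and I handed the job in at about 36 s on the clock.

- **Weighing:** the middle and near tubes pulled about 1.7 N and 1.5 N, so both are aluminium. I set them back in their places in the rack with their bars inside. The far tube pulled about 3.2 N, so it holds the steel bar.
- **Tipping:** this interface can't tilt the tool, so I laid the tube on the mat, gripped only the end of its cap, and raised that end so the tube pivoted with its mouth on the mat. The bar slid out, and I drew the tube back until about 35 mm of bar showed. I then laid the tube flat and pulled the bar out by that end.
- **Seating:** I lowered the bar into the V rests, eased it and slid it along until it stopped, with about 5.6 N along its axis.

**Last checks:**
- **Stop:** I pushed the free end with closed fingers at 4.7 N and the bar did not move, so it is against the stop.
- **Pictures:** they show the bar in both V rests, the empty tube flat on the mat, and the two light tubes in the rack. The cores, brush and caliper are where they were, and the gripper was clear of everything.

**Small disagreements:**
- My model of the cradle was 1 to 2 mm off the pictures, so I relied on the contact force for the stop.
- The empty tube's cap end overhangs the edge of the mat by about 4 cm.
- I did not measure whether the two light tubes are still touching the rack's lip exactly.

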